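# Load sleeves on a worm-indexed table with its handwheel

### The job

Load the sleeves that are standing on the bench onto the indexing table: each goes on the spigot it fits (the narrowest tube on the thinnest of the four pins, and so on up), pushed right down, and only while that spigot stands at the pointer in front of the guard. Start with the thinnest spigot and work up, turning the handwheel clockwise by its knob, two full turns for each next spigot; a spigot whose sleeve is missing stays empty and is simply turned past. Finish by turning on until the table has gone exactly once round, with the thinnest spigot at the pointer again and every sleeve still fully down, and leave the circuit board in its round green cap where it is.

Things in the scene. Friction and masses are not known exactly. Their poses are not given: they have to be found in the camera images.
- indexer: worm-geared indexing table, fixed to the bench: a round bed with a 228 mm steel table on it (table top 50 mm above the bench), a grey gear housing 60 mm high on its +y side that carries the handwheel, and a clear guard plate on four posts over the rear of the table. Origin on the bench under the table's axis; its -x side, with a pointer, faces the robot
- guard_edge (a point): middle of the guard plate's front edge, on its top, 115 mm above the bench, 33 mm in front of the table's axis and 47 mm behind the spigot at the pointer. The plate reaches from here 155 mm back and 131 mm to each side; its underside is 58 mm above the table top, so seated sleeves pass under it. Front posts 9 mm behind the edge, 124 mm to each side
- pointer (a point): the loading place: the point on the table top, in front of the guard and right behind the fixed pointer, where the axis of the spigot to be loaded belongs; 80 mm in front (-x of the indexer) of the table's axis
- wheel_axis (a point): point on the handwheel's upright axis, 100 mm above the bench, at x -45, y +195 mm from the indexer's origin. The wheel is a disc of 110 mm diameter, its rim 79 to 90 mm above the bench
- knob (a point): middle of the handwheel's upright, freely spinning black knob: 19 mm diameter, 34 mm tall (91 to 125 mm above the bench, this point at 108), 45 mm from the wheel axis. Carried round in a circle with about 2 N
- handwheel (a joint): turn of the handwheel, rad, counted on past full turns; grows clockwise seen from above. 0 when the thinnest spigot is at the pointer for the first time; at 0 and every full turn the knob is on the robot's (-x) side of the wheel, over a small brass mark on the housing. Starts between -4.5 and -0.6, that is short of 0. It stays where it is left
- turntable (a joint): turn of the table, rad, clockwise seen from above: one eighth of the handwheel's turn, so two turns of the wheel bring the next spigot (a quarter turn). Spigot k is at the pointer when it reads (k-1) times pi/2; once round is 2 pi (16 pi at the handwheel)
- spigot_1 (a point): foot of spigot 1 (centre, on the table top): an upright steel pin 20 mm in diameter, 32 mm tall, top edge chamfered 3 mm; number 1 of four in order of thickness, 80 mm from the table's axis
- spigot_2 (a point): foot of spigot 2 (centre, on the table top): an upright steel pin 26 mm in diameter, 32 mm tall, top edge chamfered 3 mm; number 2 of four in order of thickness, 80 mm from the table's axis
- spigot_3 (a point): foot of spigot 3 (centre, on the table top): an upright steel pin 32 mm in diameter, 32 mm tall, top edge chamfered 3 mm; number 3 of four in order of thickness, 80 mm from the table's axis
- spigot_4 (a point): foot of spigot 4 (centre, on the table top): an upright steel pin 38 mm in diameter, 32 mm tall, top edge chamfered 3 mm; number 4 of four in order of thickness, 80 mm from the table's axis
- sleeve_1: plain aluminium tube, 31 mm outside, 23 mm bore (3 mm wider than its spigot 1), 44 mm tall, open at both ends, 60 g or so, standing upright on the bench; origin at the centre of its underside. May be absent
- sleeve_2: plain aluminium tube, 37 mm outside, 29 mm bore (3 mm wider than its spigot 2), 44 mm tall, open at both ends, 70 g or so, standing upright on the bench; origin at the centre of its underside. May be absent
- sleeve_3: plain aluminium tube, 43 mm outside, 35 mm bore (3 mm wider than its spigot 3), 44 mm tall, open at both ends, 80 g or so, standing upright on the bench; origin at the centre of its underside. May be absent
- sleeve_4: plain aluminium tube, 49 mm outside, 41 mm bore (3 mm wider than its spigot 4), 44 mm tall, open at both ends, 90 g or so, standing upright on the bench; origin at the centre of its underside. May be absent
- board_cap: round green housing cap with a circuit board in it, 87x94x32 mm, a bystander; origin under its centre
Not all that is in view belongs to the job. What is shaped like the sleeve_2 but red is not meant.

How it is judged:
On the way, in this order (a step that is already met when the one before it is completed fails the run):
1. sleeve 1 is fully down on spigot 1 while this stands at the pointer (horizontal distance between sleeve_1 and spigot_1 below 0.0045 m and z of sleeve_1 in the frame of spigot_1 below 0.004 m and angle between sleeve_1's own z axis and vertical below 0.1 rad and horizontal distance between sleeve_1 and pointer below 0.009 m), for 0.2 s.
2. sleeve 2 is fully down on spigot 2 while this stands at the pointer (horizontal distance between sleeve_2 and spigot_2 below 0.0045 m and z of sleeve_2 in the frame of spigot_2 below 0.004 m and angle between sleeve_2's own z axis and vertical below 0.1 rad and horizontal distance between sleeve_2 and pointer below 0.009 m), for 0.2 s.
3. sleeve 3 is fully down on spigot 3 while this stands at the pointer (horizontal distance between sleeve_3 and spigot_3 below 0.0045 m and z of sleeve_3 in the frame of spigot_3 below 0.004 m and angle between sleeve_3's own z axis and vertical below 0.1 rad and horizontal distance between sleeve_3 and pointer below 0.009 m), for 0.2 s.
4. sleeve 4 is fully down on spigot 4 while this stands at the pointer (horizontal distance between sleeve_4 and spigot_4 below 0.0045 m and z of sleeve_4 in the frame of spigot_4 below 0.004 m and angle between sleeve_4's own z axis and vertical below 0.1 rad and horizontal distance between sleeve_4 and pointer below 0.009 m), for 0.2 s.
At the end, for the whole second after the job is handed in: Every sleeve present is on its own spigot (axes within 4.5 mm), down on the table within 4 mm and upright within 0.1 rad; the handwheel stands still within 0.6 rad of 16 pi, eight full turns on from where the thinnest spigot first stood at the pointer (horizontal distance between sleeve_1 and spigot_1 below 0.0045 m and z of sleeve_1 in the frame of spigot_1 below 0.004 m and angle between each of sleeve_1, sleeve_2, sleeve_3, sleeve_4's own z axis and vertical below 0.1 rad and horizontal distance between sleeve_2 and spigot_2 below 0.0045 m and z of sleeve_2 in the frame of spigot_2 below 0.004 m and horizontal distance between sleeve_3 and spigot_3 below 0.0045 m and z of sleeve_3 in the frame of spigot_3 below 0.004 m and horizontal distance between sleeve_4 and spigot_4 below 0.0045 m and z of sleeve_4 in the frame of spigot_4 below 0.004 m and value of joint handwheel between 49.665 and 50.865 rad and velocity of joint handwheel between -0.05 and 0.05 rad/s); the robot touches nothing.
It fails at once if the board cap is pushed more than 3 cm from its place (distance of board_cap from where it was at the start of the episode above 0.03 m).
Of sleeve_1, sleeve_2, sleeve_3, sleeve_4 only 2 to 3 are there at a start; the rules pass over those that are not, and their reading is None.
At some moment in a run one of sleeve_1, sleeve_2, sleeve_3, sleeve_4 may be knocked a few centimetres aside while the robot is not near it.
It also fails if it takes over 210 s, if anything falls off the work surface, if the arm or the gripper's body presses on something with over 40 N, if the wrist force passes 120 N, or if a joint passes its speed limit or range.

### The arm

A 6-joint arm with a two-finger parallel gripper is mounted at the origin on a cart in front of the work surface, level with it; the furniture and walls round the work are solid. World frame = base frame: x ahead of the robot, y to its left, z up, the work surface at z = 0. Lengths are in m, angles in rad, forces in N, time in s.
With the tool pointing down it reaches from about 0.3 to 0.825 m from the base axis. Payload 5.4 kg.
Tool frame: the origin (TCP) lies at the centre of the arm's flange, where the gripper is bolted on; the fingertips stand finger_overhang ahead of it and the grasp point (between the pads) lies 171 mm ahead of it (finger_overhang is the distance from the TCP to the fingertips, in m); z points along the fingers, y is the direction in which the jaws open and shut (so a half turn about z gives the same grasp; the last joint's range is limited). The gripper opens to 92 mm and grips with 3 to 60 N. Pads are 20 mm wide; open, the fingers measure 128 mm over their backs; the gripper's body (75 mm by 189 mm) begins 69 mm behind the grasp point.
Start: joints at [-1.503, 0.158, 1.597, -0, 1.386, -0.21], TCP at [0.158, -0.553, 0.405] pointing down, gripper open.
Joint ranges: [-2.91, 2.91], [-0.94, 2.29], [0.18, 2.7], [-1.29, 4.43], [0.17, 2.64], [-3, 3]. Speed limits (rad/s): [2.57, 2.57, 3.14, 3.14, 3.14, 3.14].

### API

Orientations are given as a rotation vector (axis times angle).
In Python, from cell import * gives the robot as it stands. The module is installed in compiled form; this text tells all that it offers.
- The arm moves only by the tool apply_moves, never from a script. Its argument "series" is a list of rows, each an object with "travel": the shift along the tool's x, y, z in mm, a list of three; "twist": the turn about the tool's z in degrees. A call has 1 to 20 rows; each row is the pose to reach, as a shift and turn from the pose commanded when the call began, along the tool's axes at that moment; what a row does not reach only later rows make up. A row lasts 1/12 s, in which the tool goes at most 41.7 mm and 7.16 degrees, less where a joint would pass 70% of its speed; a pose out of reach is approached as far as the arm can. A call with a gripper value outside its range is refused whole. "grip" is the closure in counts, from 0 (fully open) to 255 (shut), set as the call begins (left out, the last holds). The fingers move at their own pace and stop on an object; "squeeze" is the grip in N (left out, the last holds). Time passes only in rows, so rows that repeat a pose let the fingers close. It gives the time, the measured TCP pose, the force and the opening at its end, in the units of the state.
- sense(): the state, without advancing time (a new reading comes with each control period).
- get_image(name): name is "scene" or "top" or "wrist"; returns a dict with "color" (420x560x3 uint8, red, green, blue), "range_z" (420x560 float32, m along the optical axis (not along the pixel's ray), 0 where there is no reading), "K" (3x3 intrinsics, pixels), "k1" (the pictures are not rectified: a ray, as slopes to the right and down, at radius r is drawn at 1 + k1 r^2 times it, then the intrinsics apply), "position" and "rotation" of the camera in the world; the wrist camera has in their place "mount" (4x4, takes a point from camera to tool coordinates, whose origin is the TCP and whose axes are the flange's). Camera axes: x right, y down, z forward; pixel columns grow to the right and rows downward; lengths in m; the calibration is good to about 2 mm. A picture is of the moment at which its call begins: read the wrist's pose just before it.
- job_done(): hands the job in, once; it reports no verdict.
Trained networks look in a picture, given as the dict that the camera call returned (one of the last four; its "shot" number tells which), for a name from the list of things; names that differ only in an ending like _2 or _b are one class to them, and where a whole thing is asked for, a point or a joint stands for the part that bears it (a point fixed in the world has none). Each returns a list of dicts, best first, with "p" (0 to 1); they miss things now and then, are a little off and sometimes report something else, mostly with a low value. They report only what shows in the picture. A call takes as long as a camera call. They do not tell look-alikes from the thing itself.
- look_for(label, picture): "box" ([left, top, width, height] in pixels, round what is visible of it).
- regions_of(label, picture): "mask" (420x560 bool, what is visible of it) and "box" ([left, top, width, height] in pixels, round what is visible of it).
The state is a dict: "time": time; "joint_positions": joint angles; "dq": joint speeds; "tau": joint torques, N m; "ee_pos": TCP position; "orientation": TCP orientation; "contact_force": force on the tool from outside, world axes, zero at the start; "wrist_torque": the same for the moment, N m; "grip_width": opening from 0.0 (shut) to 1.0 (fully open).
Only numpy, scipy, OpenCV 4.12 (cv2) and the standard library are available. Lean on these libraries where they do the work, as an engineer would, in place of code of your own. Each camera call takes 0.05 s, during which the arm holds its last target. There are 200 camera calls.

## Working session

There is one attempt and no reset: what is moved stays moved. The work goes in short steps, Python scripts to look and compute and a tool call to move; the robot and the scene stay as the last step left them, time stands still between calls to the robot, and variables do not carry over. Pictures are saved under pics/ and viewed, about 12 in all and at most 16, crops included, and the job is handed in when it is done.

Besides the shell and the picture viewer there is one more tool, called after "Emit:" by a JSON object that holds its "name" and its "arguments". apply_moves: Moves the arm, as the interface text tells. Its arguments: {"type":"object","properties":{"series":{"type":"array","items":{"type":"object","properties":{"travel":{"type":"array","items":{"type":"number"}},"twist":{"type":"number"}}}},"grip":{"type":"number"},"squeeze":{"type":"number"}},"required":["series"]}

```bash
mkdir -p pics; cat > h.py <<'E'
from cell import *
import numpy as np, cv2
from scipy.spatial.transform import Rotation as R
def cam(name):
    s=sense(); p=get_image(name)
    if name=="wrist":
        T=np.eye(4);T[:3,:3]=R.from_rotvec(s["orientation"]).as_matrix();T[:3,3]=s["ee_pos"]
        M=T@np.array(p["mount"])
    else:
        M=np.eye(4);Rm=np.array(p["rotation"]);M[:3,:3]=Rm if Rm.shape==(3,3) else R.from_rotvec(Rm).as_matrix();M[:3,3]=p["position"]
    return p,M
def cloud(p,M):
    K=np.array(p["K"]);k=p["k1"]
    v,u=np.mgrid[0:420,0:560].astype(float)
    x=(u-K[0,2])/K[0,0];y=(v-K[1,2])/K[1,1]
    a,b=x.copy(),y.copy()
    for _ in range(8):
        r2=a*a+b*b;a=x/(1+k*r2);b=y/(1+k*r2)
    z=p["range_z"]
    P=np.stack([a*z,b*z,z],-1)@M[:3,:3].T+M[:3,3]
    P[z<=0]=np.nan
    return P
def proj(X,p,M):
    K=np.array(p["K"]);k=p["k1"]
    c=(np.atleast_2d(X)-M[:3,3])@M[:3,:3]
    s=c[:,:2]/c[:,2:];s=s*(1+k*(s**2).sum(1,keepdims=True))
    return s*[K[0,0],K[1,1]]+[K[0,2],K[1,2]]
def save(p,f,box=None,sc=1):
    im=p["color"][:,:,::-1]
    if box: l,t,w,h=box; im=im[t:t+h,l:l+w]
    cv2.imwrite("pics/"+f,cv2.resize(im,None,fx=sc,fy=sc,interpolation=cv2.INTER_CUBIC))
E
python3 - <<'E'
from h import *
s=sense();print({k:np.round(v,3) if not isinstance(v,str) else v for k,v in s.items()})
a,A=cam("scene");b,B=cam("top")
cv2.imwrite("pics/1.png",np.vstack([a["color"],b["color"]])[:,:,::-1][::1])
cv2.imwrite("pics/1.png",cv2.resize(cv2.imread("pics/1.png"),(400,600)))
save(b,"top1.png",sc=1.42);save(a,"scene1.png",sc=1.42)
print(A,B)
for n in ["sleeve_1","indexer","knob","board_cap","spigot_1","handwheel","turntable"]:
    for nm,p,M in(("s",a,A),("t",b,B)):
        C=cloud(p,M)
        for d in regions_of(n,p):
            q=C[d["mask"]];q=q[~np.isnan(q[:,0])]
            if len(q): print(n,nm,round(d["p"],2),d["box"],np.round(np.percentile(q,5,0),3),np.round(np.percentile(q,95,0),3))
E
```

```text
{'time': np.float64(0.0), 'joint_positions': array([-1.503,  0.159,  1.598, -0.   ,  1.386, -0.21 ]), 'dq': array([-0.   , -0.001, -0.   ,  0.001,  0.   , -0.   ]), 'tau': array([ 2.0000e-03, -3.8558e+01, -3.2211e+01,  7.0000e-02,  3.8000e-02,
       -0.0000e+00]), 'ee_pos': array([ 0.158, -0.553,  0.404]), 'orientation': array([-3.109, -0.435, -0.   ]), 'contact_force': array([ 0.947, -0.119, -0.639]), 'wrist_torque': array([-0.01 ,  0.007,  0.033]), 'grip_width': np.float64(0.999)}
[[ 0.88815011 -0.31865088  0.33113592  0.17384136]
 [-0.45954135 -0.61058849  0.64498329 -0.98657188]
 [-0.00333671 -0.72501263 -0.68872749  0.8910206 ]
 [ 0.          0.          0.          1.        ]] [[ 0.0091037  -0.99643827  0.08383255  0.45138046]
 [-0.9998046  -0.01054136 -0.01672254 -0.23361975]
 [ 0.01754668 -0.08366393 -0.99633953  1.31142055]
 [ 0.          0.          0.          1.        ]]
sleeve_1 s 0.78 [309.0, 295.1, 16.9, 23.9] [ 0.485 -0.473  0.005] [ 0.517 -0.441  0.045]
sleeve_1 s 0.65 [225.4, 244.9, 20.7, 24.3] [ 0.389 -0.275  0.003] [ 0.426 -0.235  0.044]
sleeve_1 s 0.64 [238.6,
[... 1488 characters left out ...]
 [277.5, 197.4, 91.5, 71.7] [ 0.516 -0.393  0.045] [ 0.636 -0.218  0.079]
spigot_1 s 0.27 [243.9, 154.5, 161.1, 129.1] [ 0.514 -0.413  0.011] [ 0.728 -0.096  0.115]
spigot_1 t 0.86 [246.0, 189.6, 86.5, 34.5] [ 0.518 -0.369  0.047] [ 0.591 -0.202  0.081]
spigot_1 t 0.16 [201.3, 171.5, 10.1, 9.5] [ 0.607 -0.099  0.11 ] [ 0.621 -0.085  0.129]
handwheel s 0.98 [244.3, 153.6, 44.8, 38.6] [ 0.519 -0.147  0.08 ] [ 0.616 -0.05   0.115]
handwheel t 0.85 [188.2, 172.0, 44.8, 47.6] [ 0.521 -0.142  0.061] [ 0.617 -0.047  0.12 ]
turntable s 0.9 [273.3, 201.7, 94.3, 65.9] [ 0.516 -0.393  0.043] [ 0.63  -0.216  0.08 ]
turntable t 0.73 [244.1, 185.7, 87.8, 37.5] [ 0.518 -0.373  0.047] [ 0.591 -0.201  0.081]
```

View pics/top1.png

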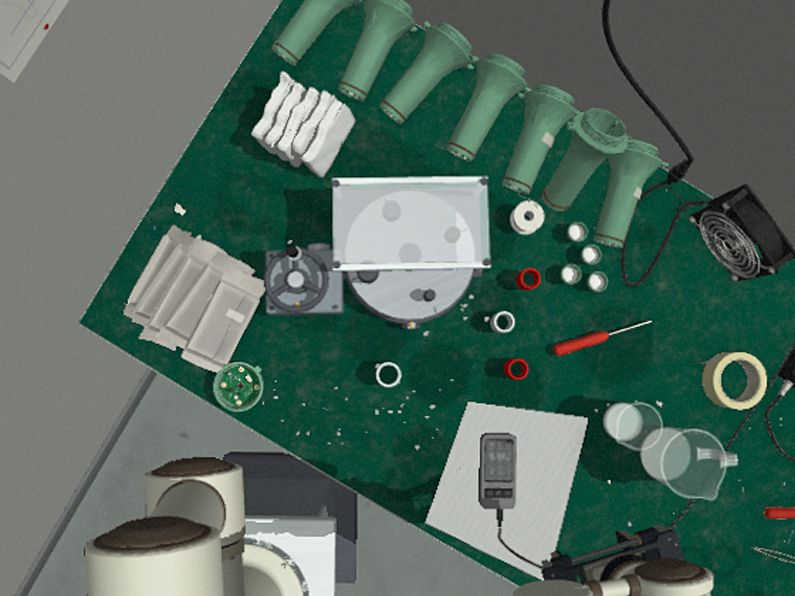

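View pics/scene1.png

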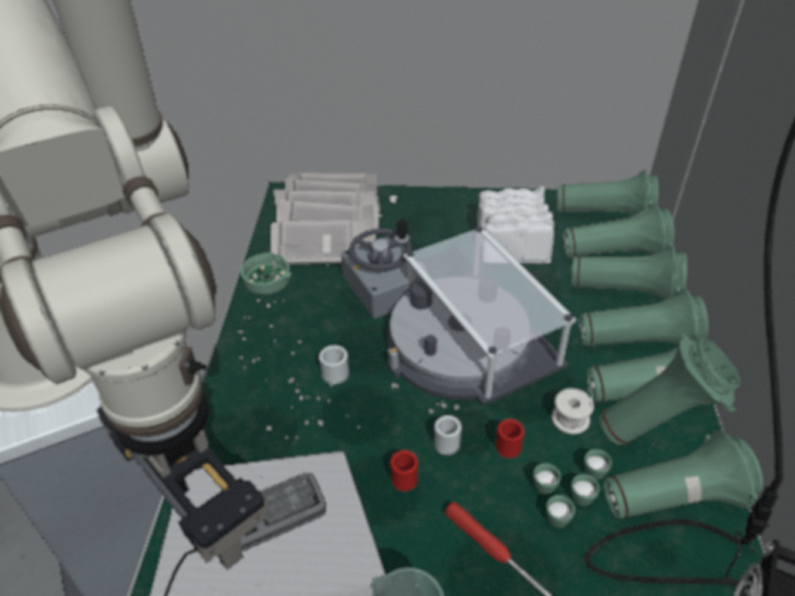

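Top view (795 px wide): indexer in the middle, with the thinnest pin in front of it at about (428,295) and the knob at (293,250). Two grey tubes stand at (388,375) and (503,322). The red look‑alikes are at (528,278) and (516,369), and the board cap is at (238,387).

```bash
cat >> h.py <<'E'
def to(x,y,z,yaw=None):
    "print tool-frame shift (mm) and twist (deg) from here to world TCP xyz, tool x at yaw deg"
    s=sense();Rm=R.from_rotvec(s["orientation"]).as_matrix()
    d=Rm.T@(np.array([x,y,z])-s["ee_pos"])*1000
    cy=np.degrees(np.arctan2(Rm[1,0],Rm[0,0]))
    tw=None if yaw is None else round((cy-yaw+180)%360-180,1)
    print("to",np.round(d,1),"twist",tw,"yaw now",round(cy,1),"tilt",np.round(Rm[:,2],3))
def circ(pts):
    f=lambda c:np.hypot(pts[:,0]-c[0],pts[:,1]-c[1])-c[2]
    from scipy.optimize import least_squares
    return least_squares(f,[*pts[:,:2].mean(0),.02],loss="soft_l1",f_scale=.001).x
E
python3 - <<'E'
from h import *
p,M=cam("wrist");print(np.round(np.array(p["mount"]),3),p["K"])
to(0.40,-0.33,0.45,0)
E
```

```text
[[ 0.001 -0.966 -0.257  0.072]
 [ 1.     0.001  0.    -0.001]
 [ 0.    -0.257  0.966  0.02 ]
 [ 0.     0.     0.     1.   ]] [[292.44229547   0.         275.68647385]
 [  0.         292.44229547 211.23528306]
 [  0.           0.           1.        ]]
to [ 294.2 -147.9  -45.3] twist 15.9 yaw now 15.9 tilt [-0.  0. -1.]
```

Emit:
{"name": "apply_moves", "arguments": {"series": [{"travel": [40, -20, -45], "twist": 4}, {"travel": [75, -38, -45], "twist": 10}, {"travel": [110, -55, -45], "twist": 16}, {"travel": [145, -73, -45], "twist": 16}, {"travel": [180, -90, -45], "twist": 16}, {"travel": [215, -108, -45], "twist": 16}, {"travel": [250, -125, -45], "twist": 16}, {"travel": [294, -148, -45], "twist": 16}, {"travel": [294, -148, -45], "twist": 16}, {"travel": [294, -148, -45], "twist": 16}, {"travel": [294, -148, -45], "twist": 16}, {"travel": [294, -148, -45], "twist": 16}], "grip": 0, "squeeze": 20}}

```text
time: 1.85
ee_pos: [0.399, -0.331, 0.4496]
orientation: [3.141, -0.004, -0.001]
contact_force: [0.1, -0.2, -0.4]
grip_width: 1.002
```

```bash
cat > loc.py <<'E'
from h import *
def ring(C,c,r=.04,zt=.044,tol=.006,rng=(.010,.027)):
    m=(np.abs(C[...,2]-zt)<tol)&(np.hypot(C[...,0]-c[0],C[...,1]-c[1])<r)
    q=C[m]
    if len(q)<8: return None,len(q)
    ctr=(q[:,:2].max(0)+q[:,:2].min(0))/2
    c3=circ(q)
    d=np.hypot(q[:,0]-c3[0],q[:,1]-c3[1])
    return np.round([*c3,np.percentile(d,5),np.percentile(d,95)],4),len(q),np.round(np.ptp(q[:,:2],0),4),round(np.median(q[:,2]),4)
E
python3 - <<'E'
from loc import *
p,M=cam("wrist");save(p,"w1.png",sc=1.42)
C=cloud(p,M);s=sense();print(s["time"],s["ee_pos"],s["contact_force"])
for c in [(.408,-.255),(.50,-.457)]: print(ring(C,c))
for n in ["sleeve_1","spigot_1","knob","handwheel"]:
    for d in look_for(n,p): print(n,round(d["p"],2),np.round(d["box"]))
# spigot tops
q=C[(np.abs(C[...,2]-.082)<.005)];import collections
print(len(q),proj([[.534,-.29,.05]],p,M))
E
```

```text
1.9 [ 0.39883577 -0.33119295  0.449652  ] [ 0.00660338 -0.45044793  0.38008701]
(array([ 0.4096, -0.2519,  0.0192,  0.0175,  0.021 ]), 311, array([0.0423, 0.0416]), np.float64(0.0439))
(array([ 0.5024, -0.4521,  0.0163,  0.0144,  0.0181]), 335, array([0.0364, 0.0367]), np.float64(0.0438))
sleeve_1 0.81 [201. 163.  36.  33.]
sleeve_1 0.78 [348.  92.  40.  30.]
sleeve_1 0.67 [365. 156.  41.  30.]
sleeve_1 0.59 [390.  22.  42.  41.]
sleeve_1 0.37 [  1.   4. 367. 117.]
spigot_1 0.6 [142.   9. 195.  99.]
spigot_1 0.48 [352.  93.  39.  31.]
knob 0.19 [138.   7. 194.  99.]
handwheel 0.65 [  2.   2. 104.  94.]
2871 [[241.65063828  78.96458353]]
```

View pics/w1.png

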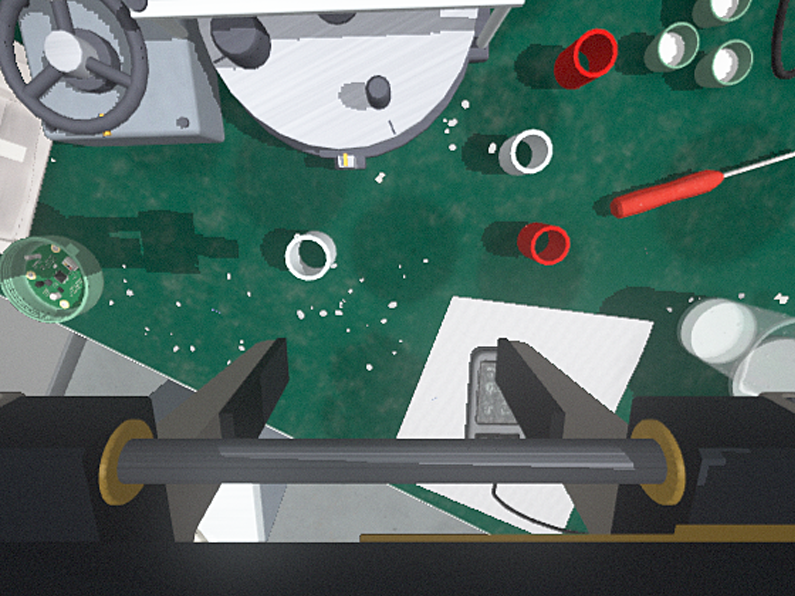

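The wrist view shows the wheel at (75,50), the thin pin at (378,92), the pointer at (347,158), and the grey tubes at (310,255) and (525,152). Ring radii make the left tube sleeve 3 (about 43 mm outside) and the right one sleeve 2 (about 37 mm). Sleeves 1 and 4 are absent.

```bash
python3 - <<'E'
from loc import *
from scipy.optimize import least_squares
def fix(q,r,c0):
    f=lambda c:np.hypot(q[:,0]-c[0],q[:,1]-c[1])-r
    return np.round(least_squares(f,c0,loss="soft_l1",f_scale=.001).x,4)
for nm in("wrist","top","scene"):
    p,M=cam(nm);C=cloud(p,M);z=C[...,2];X=C[...,0];Y=C[...,1]
    # table rim: outer boundary points
    m=(np.abs(z-.05)<.005)&(np.hypot(X-.614,Y+.29)<.13)
    q=C[m];th=np.degrees(np.arctan2(q[:,1]+.29,q[:,0]-.614));rr=np.hypot(q[:,0]-.614,q[:,1]+.29)
    rim=[]
    for a in np.arange(-180,180,4):
        k=(th>=a)&(th<a+4)
        if k.sum()>5 and 100e-3<rr[k].max(): rim.append(q[k][rr[k].argmax()])
    rim=np.array(rim)
    if len(rim)>6: print(nm,"table",fix(rim,.114,[.614,-.29]),len(rim),np.median(q[:,2]))
    # wheel
    w=C[(np.abs(z-.088)<.006)&(np.hypot(X-.569,Y+.095)<.065)&(np.hypot(X-.569,Y+.095)>.043)]
    if len(w)>30:
        c=circ(w);print(nm,"wheel",np.round(c,4),len(w))
    k=C[(z>.112)&(z<.13)&(np.hypot(X-.614,Y+.092)<.02)]
    if len(k):print(nm,"knob",np.round(k.mean(0),4),np.ptp(k,0),len(k))
    t=C[(z>.072)&(z<.088)&(np.hypot(X-.57,Y+.30)<.1)&(X<.6)&(Y<-.25)]
    if len(t)>8:
        print(nm,"thin",np.round(np.median(t,0),4),np.ptp(t,0),len(t))
    for c in [(.4096,-.2519),(.5024,-.4521)]: print(nm,ring(C,c))
E
```

```text
wrist table [ 0.619  -0.2861] 44 0.05016851748740578
wrist wheel [ 0.5666 -0.096   0.0491] 2729
wrist thin [ 0.5448 -0.3201  0.0813] [0.0198687  0.01863291 0.01199839] 294
wrist (array([ 0.4096, -0.2519,  0.0193,  0.0175,  0.0213]), 322, array([0.0419, 0.042 ]), np.float64(0.0438))
wrist (array([ 0.5025, -0.452 ,  0.0163,  0.0143,  0.0181]), 341, array([0.0355, 0.0371]), np.float64(0.0439))
top table [ 0.6219 -0.2856] 40 0.05105295415966904
top wheel [ 0.5701 -0.0946  0.0496] 514
top knob [ 0.6148 -0.0915  0.1242] [0.01831968 0.01815807 0.01620453] 54
top thin [ 0.5475 -0.3192  0.0829] [0.01962099 0.01725895 0.01391499] 51
top (array([ 0.4111, -0.2512,  0.0198,  0.018 ,  0.0214]), 37, array([0.032 , 0.0319]), np.float64(0.0435))
top (array([ 0.5048, -0.4523,  0.0164,  0.0147,  0.0181]), 75, array([0.035 , 0.0351]), np.float64(0.0443))
scene table [ 0.6182 -0.2892] 55 0.04965681326206772
scene wheel [ 0.5652 -0.0978  0.0511] 168
scene knob [ 0.6112 -0.0954  0.1207] [0.01947362 0.0180785  0.01384022] 49
scene thin [ 0.5432 -0.3263  0.0803] [0.01915175 0.01761275 0.01140131] 64
scene (array([ 0.4087, -0.2552,  0.0193,  0.0167,  0.0223]), 124, array([0.0417, 0.0459]), np.float64(0.0425))
scene (array([ 0.5019, -0.4563,  0.0164,  0.0142,  0.0185]), 121, array([0.0363, 0.0366]), np.float64(0.0427))
```

Emit:
{"name": "apply_moves", "arguments": {"series": [{"travel": [25, -28, 10], "twist": -7}, {"travel": [50, -56, 20], "twist": -14}, {"travel": [75, -84, 30], "twist": -21}, {"travel": [100, -112, 40], "twist": -28}, {"travel": [125, -140, 50], "twist": -35}, {"travel": [150, -168, 60], "twist": -42}, {"travel": [175, -196, 70], "twist": -49}, {"travel": [200, -224, 70], "twist": -56}, {"travel": [213, -238, 70], "twist": -63}, {"travel": [213, -238, 70], "twist": -70}, {"travel": [213, -238, 70], "twist": -77}, {"travel": [213, -238, 70], "twist": -84}, {"travel": [213, -238, 70], "twist": -90}, {"travel": [213, -238, 70], "twist": -90}, {"travel": [213, -238, 70], "twist": -90}]}}

```text
time: 3.5
ee_pos: [0.6131, -0.0924, 0.3796]
orientation: [-2.226, -2.216, 0.0]
contact_force: [-0.1, 0.4, 0.2]
grip_width: 1.004
```

```bash
python3 - <<'E'
from loc import *
p,M=cam("wrist");save(p,"w2.png",sc=1.42)
C=cloud(p,M);s=sense();print(s["joint_positions"],s["ee_pos"])
z=C[...,2];X=C[...,0];Y=C[...,1]
k=C[(z>.117)&(z<.13)&(np.hypot(X-.612,Y+.093)<.02)]
c=(k.max(0)+k.min(0))/2;print("knob",np.round(c,4),np.ptp(k,0),len(k))
w=C[(np.abs(z-.088)<.004)&(np.hypot(X-.567,Y+.096)<.06)&(np.hypot(X-.567,Y+.096)>.043)]
print("wheel",circ(w),len(w))
to(c[0],c[1],.286,90)
E
```

```text
[-3.44200284e-01  2.91658346e-01  1.49088754e+00  3.90055191e-07
  1.35905010e+00 -3.39672030e-01] [ 0.61314004 -0.09242128  0.37968127]
knob [ 0.6133 -0.0895  0.122 ] [0.01876193 0.0187361  0.0099673 ] 385
wheel [ 0.5691971  -0.09275354  0.04959984] 2995
to [ 3.   0.1 93.7] twist -0.3 yaw now 89.7 tilt [-0.  0. -1.]
```

View pics/w2.png

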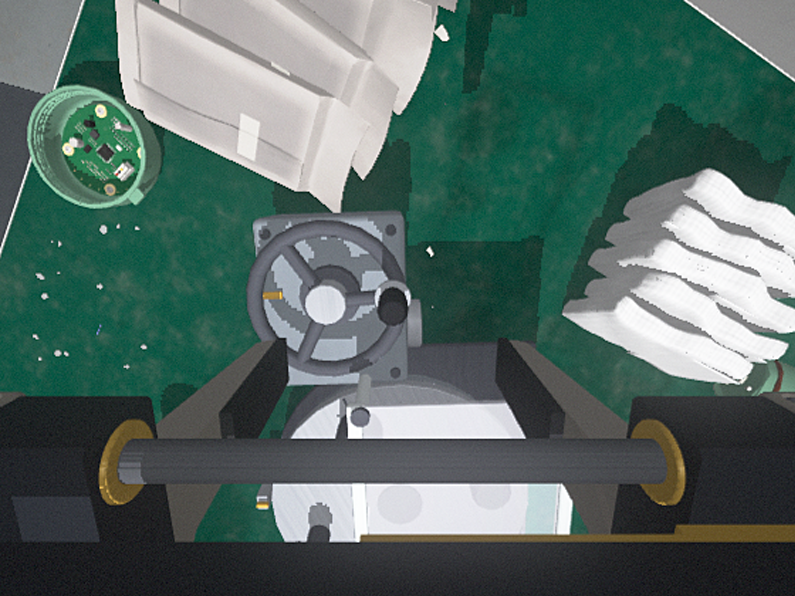

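Emit:
{"name": "apply_moves", "arguments": {"series": [{"travel": [2.6, -2.7, 30]}, {"travel": [2.6, -2.7, 60]}, {"travel": [2.6, -2.7, 85]}, {"travel": [2.6, -2.7, 94]}, {"travel": [2.6, -2.7, 94]}], "grip": 140, "squeeze": 15}}

```text
schema error: expected keys travel, twist
```

Emit:
{"name": "apply_moves", "arguments": {"series": [{"travel": [0, 0, 0]}, {"travel": [0, 0, 0]}, {"travel": [0, 0, 0]}, {"travel": [0, 0, 0]}, {"travel": [0, 0, 0]}], "grip": 255}}

```text
schema error: expected keys travel, twist
```

Emit:
{"name": "apply_moves", "arguments": {"series": [{"travel": [2.6, -2.7, 30], "twist": 0}, {"travel": [2.6, -2.7, 60], "twist": 0}, {"travel": [2.6, -2.7, 85], "twist": 0}, {"travel": [2.6, -2.7, 94], "twist": 0}, {"travel": [2.6, -2.7, 94], "twist": 0}], "grip": 140, "squeeze": 15}}

```text
time: 3.97
ee_pos: [0.6097, -0.0896, 0.2852]
orientation: [-2.222, -2.215, 0.004]
contact_force: [0.6, 0.0, 0.9]
grip_width: 0.662
```

Emit:
{"name": "apply_moves", "arguments": {"series": [{"travel": [0, 0, 0], "twist": 0}, {"travel": [0, 0, 0], "twist": 0}, {"travel": [0, 0, 0], "twist": 0}, {"travel": [0, 0, 0], "twist": 0}, {"travel": [0, 0, 0], "twist": 0}], "grip": 255}}

```text
time: 4.38
ee_pos: [0.6105, -0.0897, 0.2859]
orientation: [2.223, 2.219, 0.0]
contact_force: [-0.1, 0.2, 0.1]
grip_width: 0.298
```

```bash
python3 - <<'E'
from loc import *
s=sense();print({k:np.round(s[k],4) for k in("ee_pos","contact_force","grip_width","wrist_torque")});print(s.keys())
# circle moves: axis (.5663,-.0931), tool x=+y world, tool y=+x
C=np.array([.5663,-.0931]);v=s["ee_pos"][:2]-C;print(v,np.hypot(*v),np.degrees(np.arctan2(v[1],v[0])))
E
```

```text
{'ee_pos': array([ 0.6105, -0.0897,  0.2859]), 'contact_force': array([-0.1428,  0.2173,  0.1273]), 'grip_width': np.float64(0.2982), 'wrist_torque': array([-0.081 , -0.1177,  0.0056])}
dict_keys(['time', 'joint_positions', 'dq', 'tau', 'ee_pos', 'orientation', 'contact_force', 'wrist_torque', 'grip_width'])
[0.04424154 0.00335453] 0.04436853606482308 4.336039905945803
```

```bash
python3 - <<'E'
import numpy as np
for i in range(1,13):
    t=np.radians(4.3-15.2*i);print(f'{{"travel": [{45*np.sin(t)-3.35:.1f}, {45*np.cos(t)-44.24:.1f}, 0], "twist": 0}}',end=", ")
E
```

```text
{"travel": [-11.9, -0.1, 0], "twist": 0}, {"travel": [-23.1, -3.8, 0], "twist": 0}, {"travel": [-33.1, -10.4, 0], "twist": 0}, {"travel": [-40.9, -19.4, 0], "twist": 0}, {"travel": [-46.1, -30.1, 0], "twist": 0}, {"travel": [-48.3, -41.8, 0], "twist": 0}, {"travel": [-47.4, -53.7, 0], "twist": 0}, {"travel": [-43.3, -64.9, 0], "twist": 0}, {"travel": [-36.5, -74.6, 0], "twist": 0}, {"travel": [-27.4, -82.3, 0], "twist": 0}, {"travel": [-16.6, -87.3, 0], "twist": 0}, {"travel": [-4.8, -89.2, 0], "twist": 0},
```

Emit:
{"name": "apply_moves", "arguments": {"series": [{"travel": [0, 0, 0], "twist": 0}, {"travel": [0, 0, 0], "twist": 0}, {"travel": [0, 0, 0], "twist": 0}, {"travel": [-11.9, -0.1, 0], "twist": 0}, {"travel": [-23.1, -3.8, 0], "twist": 0}, {"travel": [-33.1, -10.4, 0], "twist": 0}, {"travel": [-40.9, -19.4, 0], "twist": 0}, {"travel": [-46.1, -30.1, 0], "twist": 0}, {"travel": [-48.3, -41.8, 0], "twist": 0}], "grip": 255}}

```text
time: 5.13
ee_pos: [0.5681, -0.1383, 0.286]
orientation: [-2.224, -2.219, -0.002]
contact_force: [2.4, 7.0, 1.8]
grip_width: 0.199
```

Emit:
{"name": "apply_moves", "arguments": {"series": [{"travel": [0.9, -11.9, 0], "twist": 0}, {"travel": [5.0, -23.1, 0], "twist": 0}, {"travel": [11.8, -32.8, 0], "twist": 0}, {"travel": [20.9, -40.5, 0], "twist": 0}, {"travel": [31.7, -45.5, 0], "twist": 0}, {"travel": [43.5, -47.4, 0], "twist": 0}, {"travel": [43.5, -47.4, 0], "twist": 0}, {"travel": [43.5, -47.4, 0], "twist": 0}]}}

```text
time: 5.8
ee_pos: [0.5222, -0.0936, 0.2861]
orientation: [2.22, 2.216, 0.008]
contact_force: [11.2, 2.3, -6.8]
grip_width: 0.201
```

```bash
python3 - <<'E'
from loc import *
s=sense();print(s["ee_pos"],s["contact_force"])
p,M=cam("wrist");save(p,"w3.png",sc=1.42)
E
```

```text
[ 0.52218551 -0.09355932  0.28607432] [11.15485624  2.2823721  -6.81578884]
```

View pics/w3.png

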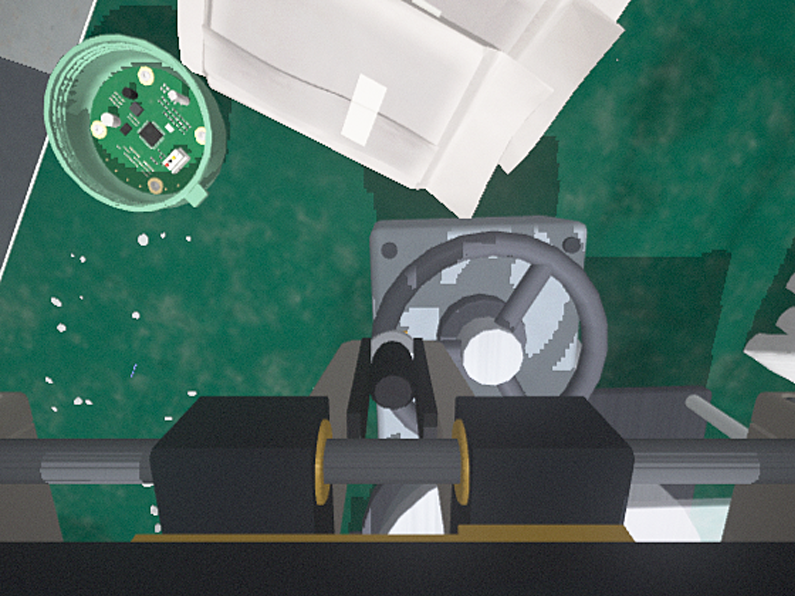

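Knob (392,385) is now on the -x side, next to the brass mark, so spigot 1 should be at the pointer. Sleeve 1 is absent, so I turn on two full turns.

```bash
python3 - <<'E'
import numpy as np
def gen(a0,x0,y0,n=20,st=18):
    for i in range(1,n+1):
        t=np.radians(a0-st*i);print(f'{{"travel": [{44.5*np.sin(t)-y0:.1f}, {44.5*np.cos(t)-x0:.1f}, 0], "twist": 0}}',end=", ")
    print("\n")
gen(-178.4,-45.2,-1.3)
t=np.radians(-178.4);gen(-178.4,44.5*np.cos(t),44.5*np.sin(t))
E
```

```text
{"travel": [13.9, 2.5, 0], "twist": 0}, {"travel": [26.4, 8.5, 0], "twist": 0}, {"travel": [36.6, 18.0, 0], "twist": 0}, {"travel": [43.2, 30.3, 0], "twist": 0}, {"travel": [45.8, 44.0, 0], "twist": 0}, {"travel": [44.0, 57.8, 0], "twist": 0}, {"travel": [38.0, 70.3, 0], "twist": 0}, {"travel": [28.5, 80.5, 0], "twist": 0}, {"travel": [16.2, 87.1, 0], "twist": 0}, {"travel": [2.5, 89.7, 0], "twist": 0}, {"travel": [-11.3, 87.9, 0], "twist": 0}, {"travel": [-23.8, 81.9, 0], "twist": 0}, {"travel": [-34.0, 72.4, 0], "twist": 0}, {"travel": [-40.6, 60.1, 0], "twist": 0}, {"travel": [-43.2, 46.4, 0], "twist": 0}, {"travel": [-41.4, 32.6, 0], "twist": 0}, {"travel": [-35.4, 20.1, 0], "twist": 0}, {"travel": [-25.9, 9.9, 0], "twist": 0}, {"travel": [-13.6, 3.3, 0], "twist": 0}, {"travel": [0.1, 0.7, 0], "twist": 0}, 

{"travel": [13.8, 1.8, 0], "twist": 0}, {"travel": [26.4, 7.8, 0], "twist": 0}, {"travel": [36.5, 17.3, 0], "twist": 0}, {"travel": [43.2, 29.6, 0], "twist": 0}, {"travel": [45.7, 43.2, 0], "twist": 0}, {"travel": [43.9, 57.0, 0], "twist": 0}, {"travel": [38.0, 69.6, 0], "twist": 0}, {"travel": [28.4, 79.7, 0], "twist": 0}, {"travel": [16.2, 86.4, 0], "twist": 0}, {"travel": [2.5, 89.0, 0], "twist": 0}, {"travel": [-11.3, 87.2, 0], "twist": 0}, {"travel": [-23.9, 81.2, 0], "twist": 0}, {"travel": [-34.0, 71.6, 0], "twist": 0}, {"travel": [-40.7, 59.4, 0], "twist": 0}, {"travel": [-43.2, 45.7, 0], "twist": 0}, {"travel": [-41.4, 31.9, 0], "twist": 0}, {"travel": [-35.5, 19.3, 0], "twist": 0}, {"travel": [-25.9, 9.2, 0], "twist": 0}, {"travel": [-13.7, 2.6, 0], "twist": 0}, {"travel": [-0.0, 0.0, 0], "twist": 0},
```

Emit:
{"name": "apply_moves", "arguments": {"series": [{"travel": [13.9, 2.5, 0], "twist": 0}, {"travel": [26.4, 8.5, 0], "twist": 0}, {"travel": [36.6, 18.0, 0], "twist": 0}, {"travel": [43.2, 30.3, 0], "twist": 0}, {"travel": [45.8, 44.0, 0], "twist": 0}, {"travel": [44.0, 57.8, 0], "twist": 0}, {"travel": [38.0, 70.3, 0], "twist": 0}, {"travel": [28.5, 80.5, 0], "twist": 0}, {"travel": [16.2, 87.1, 0], "twist": 0}, {"travel": [2.5, 89.7, 0], "twist": 0}, {"travel": [-11.3, 87.9, 0], "twist": 0}, {"travel": [-23.8, 81.9, 0], "twist": 0}, {"travel": [-34.0, 72.4, 0], "twist": 0}, {"travel": [-40.6, 60.1, 0], "twist": 0}, {"travel": [-43.2, 46.4, 0], "twist": 0}, {"travel": [-41.4, 32.6, 0], "twist": 0}, {"travel": [-35.4, 20.1, 0], "twist": 0}, {"travel": [-25.9, 9.9, 0], "twist": 0}, {"travel": [-13.6, 3.3, 0], "twist": 0}, {"travel": [0.1, 0.7, 0], "twist": 0}]}}

```text
time: 7.52
ee_pos: [0.5223, -0.0939, 0.2862]
orientation: [2.221, 2.215, 0.006]
contact_force: [14.6, -1.4, -10.8]
grip_width: 0.202
```

Emit:
{"name": "apply_moves", "arguments": {"series": [{"travel": [13.8, 1.8, 0], "twist": 0}, {"travel": [26.4, 7.8, 0], "twist": 0}, {"travel": [36.5, 17.3, 0], "twist": 0}, {"travel": [43.2, 29.6, 0], "twist": 0}, {"travel": [45.7, 43.2, 0], "twist": 0}, {"travel": [43.9, 57.0, 0], "twist": 0}, {"travel": [38.0, 69.6, 0], "twist": 0}, {"travel": [28.4, 79.7, 0], "twist": 0}, {"travel": [16.2, 86.4, 0], "twist": 0}, {"travel": [2.5, 89.0, 0], "twist": 0}, {"travel": [-11.3, 87.2, 0], "twist": 0}, {"travel": [-23.9, 81.2, 0], "twist": 0}, {"travel": [-34.0, 71.6, 0], "twist": 0}, {"travel": [-40.7, 59.4, 0], "twist": 0}, {"travel": [-43.2, 45.7, 0], "twist": 0}, {"travel": [-41.4, 31.9, 0], "twist": 0}, {"travel": [-35.5, 19.3, 0], "twist": 0}, {"travel": [-25.9, 9.2, 0], "twist": 0}, {"travel": [-13.7, 2.6, 0], "twist": 0}, {"travel": [0.0, 0.0, 0], "twist": 0}]}}

```text
time: 9.18
ee_pos: [0.5223, -0.0939, 0.2862]
orientation: [2.221, 2.215, 0.006]
contact_force: [14.1, -1.7, -9.8]
grip_width: 0.198
```

Emit:
{"name": "apply_moves", "arguments": {"series": [{"travel": [0, 0, 0], "twist": 0}, {"travel": [0, 0, 0], "twist": 0}, {"travel": [0, 0, 0], "twist": 0}]}}

```text
time: 9.43
ee_pos: [0.5227, -0.0936, 0.2861]
orientation: [2.221, 2.218, 0.006]
contact_force: [8.5, 2.0, -4.5]
grip_width: 0.197
```

```bash
python3 - <<'E'
from loc import *
s=sense();print(s["ee_pos"],s["contact_force"],s["time"])
p,M=cam("top");save(p,"t2.png",box=[150,100,240,180],sc=3.3)
C=cloud(p,M);z=C[...,2];X=C[...,0];Y=C[...,1]
t=C[(z>.074)&(z<.09)&(X<.585)&(X>.52)&(Y<-.24)&(Y>-.35)]
print(len(t),np.round(t.min(0),4),np.round(t.max(0),4), t.mean(0))
E
```

```text
[ 0.52272282 -0.09359825  0.28606653] [ 8.53807343  1.98248925 -4.45632603] 9.4333
89 [ 0.5282 -0.3004  0.0745] [ 0.5528 -0.276   0.0891] [ 0.54041879 -0.28822541  0.08226721]
```

View pics/t2.png

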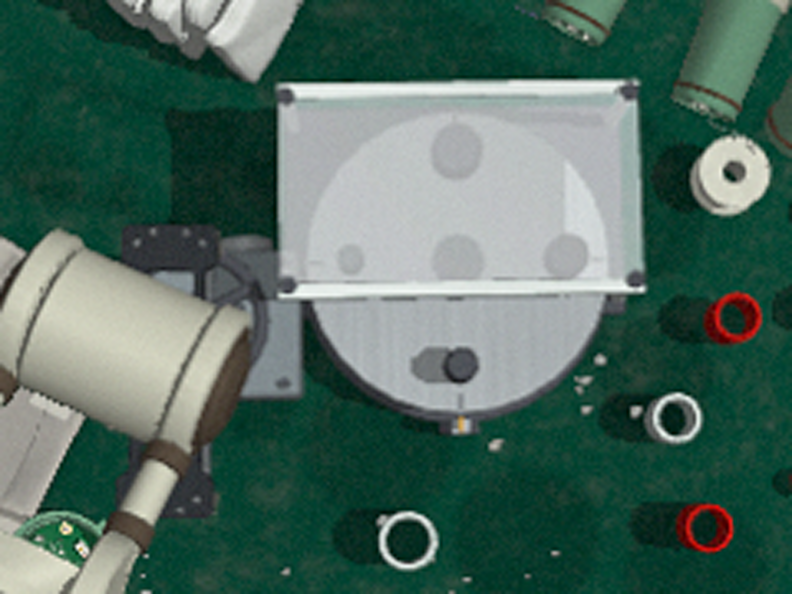

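Spigot 2 (458,363) stands exactly behind the pointer (461,423). I release the knob and go above sleeve 2.

Emit:
{"name": "apply_moves", "arguments": {"series": [{"travel": [0, 0, 0], "twist": 0}, {"travel": [0, 0, 0], "twist": 0}, {"travel": [0, 0, 0], "twist": 0}, {"travel": [0, 0, -35], "twist": 0}, {"travel": [0, 0, -74], "twist": 0}, {"travel": [-40, -22, -74], "twist": 7}, {"travel": [-75, -22, -74], "twist": 14}, {"travel": [-110, -22, -74], "twist": 21}, {"travel": [-145, -22, -74], "twist": 28}, {"travel": [-180, -22, -74], "twist": 35}, {"travel": [-215, -22, -74], "twist": 42}, {"travel": [-250, -22, -74], "twist": 49}, {"travel": [-285, -22, -74], "twist": 56}, {"travel": [-320, -22, -74], "twist": 63}, {"travel": [-356, -22, -74], "twist": 70}, {"travel": [-356, -22, -74], "twist": 77}, {"travel": [-356, -22, -74], "twist": 84}, {"travel": [-356, -22, -74], "twist": 90}, {"travel": [-356, -22, -74], "twist": 90}, {"travel": [-356, -22, -74], "twist": 90}], "grip": 140}}

```text
time: 11.15
ee_pos: [0.4993, -0.4502, 0.3595]
orientation: [-3.141, -0.002, 0.001]
contact_force: [1.7, 0.6, 0.4]
grip_width: 0.455
```

```bash
python3 - <<'E'
from loc import *
p,M=cam("wrist");s=sense();C=cloud(p,M);print(s["ee_pos"],s["joint_positions"][5])
print(ring(C,(.5024,-.4521)))
u=proj([[.5024,-.4521,.044]],p,M);print(u)
for d in look_for("sleeve_2",p)[:4]: print(d)
save(p,"w4.png",sc=1.42)
to(.5,-.45,.36,0)
E
```

```text
[ 0.4993224  -0.45006923  0.35953326] 0.6564102523367942
(array([ 0.5035, -0.453 ,  0.0162,  0.0144,  0.018 ]), 425, array([0.0367, 0.0355]), np.float64(0.0439))
[[278.35665939 201.96300363]]
{'box': [282.8, 243.5, 32.0, 45.5], 'p': 0.82}
{'box': [307.4, 105.4, 39.0, 39.7], 'p': 0.79}
{'box': [79.0, 251.4, 56.8, 39.5], 'p': 0.78}
{'box': [259.2, 180.0, 36.1, 37.2], 'p': 0.72}
to [ 0.6 -0.  -0.4] twist 0.1 yaw now 0.1 tilt [-0.  0. -1.]
```

View pics/w4.png

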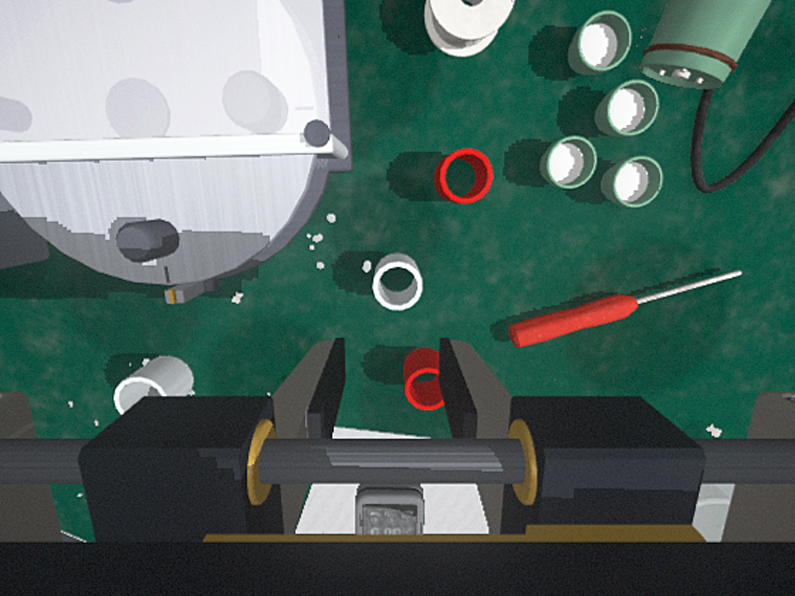

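Sleeve 2 at (397,281) is clear of the red tubes at (427,388) and (466,176). I go down and grasp it.

Emit:
{"name": "apply_moves", "arguments": {"series": [{"travel": [3.5, 0, 40], "twist": 0}, {"travel": [3.5, 0, 80], "twist": 0}, {"travel": [3.5, 0, 110], "twist": 0}, {"travel": [3.5, 0, 130], "twist": 0}, {"travel": [3.5, 0, 145], "twist": 0}, {"travel": [3.5, 0, 155], "twist": 0}, {"travel": [3.5, 0, 159], "twist": 0}, {"travel": [3.5, 0, 159], "twist": 0}], "grip": 90, "squeeze": 20}}

```text
time: 11.92
ee_pos: [0.503, -0.4503, 0.2007]
orientation: [3.142, -0.001, -0.0]
contact_force: [0.1, 0.1, 0.2]
grip_width: 0.648
```

Emit:
{"name": "apply_moves", "arguments": {"series": [{"travel": [0, 0, 0], "twist": 0}, {"travel": [0, 0, 0], "twist": 0}, {"travel": [0, 0, 0], "twist": 0}, {"travel": [0, 0, 0], "twist": 0}, {"travel": [0, 0, 0], "twist": 0}, {"travel": [0, 0, 0], "twist": 0}], "grip": 255}}

```text
time: 12.42
ee_pos: [0.5033, -0.4508, 0.2022]
orientation: [3.14, -0.002, 0.002]
contact_force: [-0.8, 0.2, 5.7]
grip_width: 0.406
```

Emit:
{"name": "apply_moves", "arguments": {"series": [{"travel": [0, 0, -30], "twist": 0}, {"travel": [0, 0, -60], "twist": 0}, {"travel": [0, 0, -90], "twist": 0}, {"travel": [-10, -30, -119], "twist": 0}, {"travel": [-20, -65, -119], "twist": 0}, {"travel": [-33, -100, -119], "twist": 0}, {"travel": [-33, -135, -119], "twist": 0}, {"travel": [-33, -160, -119], "twist": 0}, {"travel": [-33, -160, -119], "twist": 0}, {"travel": [-33, -160, -119], "twist": 0}, {"travel": [-33, -160, -119], "twist": 0}]}}

```text
time: 13.33
ee_pos: [0.4702, -0.2906, 0.3197]
orientation: [3.141, -0.002, 0.0]
contact_force: [-0.4, -0.1, -0.9]
grip_width: 0.404
```

```bash
cat >> loc.py <<'E'
def place(sp,rs):
    p,M=cam("wrist");s=sense();C=cloud(p,M);e=s["ee_pos"];print(s["time"],e,s["grip_width"])
    z=C[...,2];X=C[...,0];Y=C[...,1]
    t=C[(z>.078)&(z<.087)&(np.hypot(X-sp[0],Y-sp[1])<.035)]
    mm=(t.max(0)+t.min(0))/2
    print("spigot mid",np.round(mm,4),np.round(np.ptp(t,0),4),len(t),"mean",np.round(t.mean(0),4))
    r=ring(C,e[:2],.035,e[2]-.201+.044,.006);print("sleeve",r)
    return p,M,C
E
python3 - <<'E'
from loc import *
p,M,C=place((.537,-.2865),.0185)
save(p,"w5.png",sc=1.42)
E
```

```text
13.3833 [ 0.47020808 -0.29108869  0.31972952] 0.4011746453658016
spigot mid [ 0.5392 -0.2889  0.0811] [0.0249 0.025  0.0062] 944 mean [ 0.539  -0.2888  0.0814]
sleeve (array([ 0.4709, -0.29  ,  0.0171,  0.0143,  0.0306]), 2481, array([0.0374, 0.0658]), np.float64(0.1614))
```

View pics/w5.png

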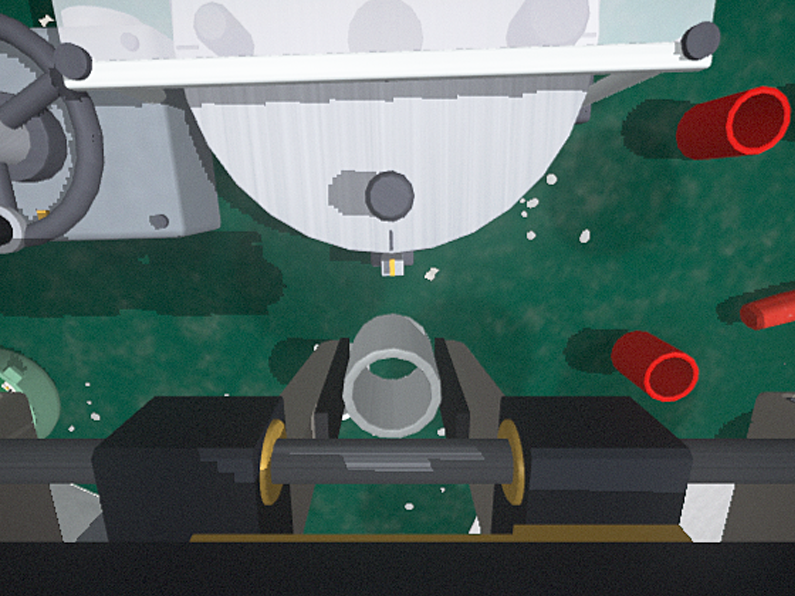

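Sleeve 2 in hand at (392,390), spigot at (390,195), pointer at (392,265): lateral alignment is close. I move over and start lowering.

Emit:
{"name": "apply_moves", "arguments": {"series": [{"travel": [35, -1, 0], "twist": 0}, {"travel": [68, -2, 0], "twist": 0}, {"travel": [68, -2, 0], "twist": 0}, {"travel": [68, -2, 15], "twist": 0}, {"travel": [68, -2, 28], "twist": 0}, {"travel": [68, -2, 34], "twist": 0}, {"travel": [68, -2, 37], "twist": 0}, {"travel": [68, -2, 40], "twist": 0}, {"travel": [68, -2, 43], "twist": 0}, {"travel": [68, -2, 45], "twist": 0}, {"travel": [68, -2, 45], "twist": 0}]}}

```text
time: 14.3
ee_pos: [0.5382, -0.2885, 0.2748]
orientation: [3.141, -0.003, 0.001]
contact_force: [1.3, -1.6, -2.4]
grip_width: 0.404
```

Emit:
{"name": "apply_moves", "arguments": {"series": [{"travel": [0, 0, 5], "twist": 0}, {"travel": [0, 0, 10], "twist": 0}, {"travel": [0, 0, 15], "twist": 0}, {"travel": [0, 0, 19], "twist": 0}, {"travel": [0, 0, 22], "twist": 0}, {"travel": [0, 0, 23.5], "twist": 0}, {"travel": [0, 0, 23.5], "twist": 0}]}}

```text
time: 14.88
ee_pos: [0.5384, -0.2885, 0.2522]
orientation: [3.141, -0.002, 0.0]
contact_force: [-1.4, 0.4, 5.9]
grip_width: 0.407
```

Emit:
{"name": "apply_moves", "arguments": {"series": [{"travel": [0, 0, 0], "twist": 0}, {"travel": [0, 0, 0], "twist": 0}, {"travel": [0, 0, 0], "twist": 0}, {"travel": [0, 0, 0], "twist": 0}, {"travel": [0, 0, -30], "twist": 0}, {"travel": [0, 0, -65], "twist": 0}, {"travel": [-35, 0, -90], "twist": 0}, {"travel": [-70, 0, -90], "twist": 0}, {"travel": [-70, 0, -90], "twist": 0}, {"travel": [-70, 0, -90], "twist": 0}], "grip": 90}}

```text
time: 15.72
ee_pos: [0.467, -0.2879, 0.3409]
orientation: [-3.141, 0.005, 0.001]
contact_force: [1.5, 0.3, -0.1]
grip_width: 0.648
```

```bash
python3 - <<'E'
from loc import *
p,M=cam("wrist");C=cloud(p,M);s=sense();print(s["time"],s["ee_pos"],s["grip_width"])
print(ring(C,(.539,-.289),.03,.094,.006),"spigot",ring(C,(.539,-.289),.016,.082,.004))
print("s3",ring(C,(.41,-.252)))
save(p,"w6.png",sc=1.42)
z=C[...,2];X=C[...,0];Y=C[...,1]
k=C[(z>.117)&(z<.13)&(np.hypot(X-.522,Y+.094)<.025)]
print("knob",(k.max(0)+k.min(0))/2,np.ptp(k,0),len(k)) if len(k) else 0
to(.522,-.0946,.36,90)
E
```

```text
15.7667 [ 0.46790086 -0.28813802  0.34104635] 0.6463078116633101
(array([ 0.5376, -0.2878,  0.0161,  0.0143,  0.018 ]), 790, array([0.0359, 0.0363]), np.float64(0.0939)) spigot (array([ 0.5389, -0.2888,  0.009 ,  0.0028,  0.013 ]), 847, array([0.0285, 0.0286]), np.float64(0.0818))
s3 (array([ 0.4104, -0.2518,  0.0192,  0.0171,  0.0212]), 457, array([0.043 , 0.0364]), np.float64(0.0437))
knob [ 0.52291911 -0.10086554  0.12036248] [0.01621424 0.00795846 0.00671193] 158
to [  53.7 -193.7  -18.9] twist -90.1 yaw now -0.1 tilt [ 0.  0. -1.]
```

View pics/w6.png

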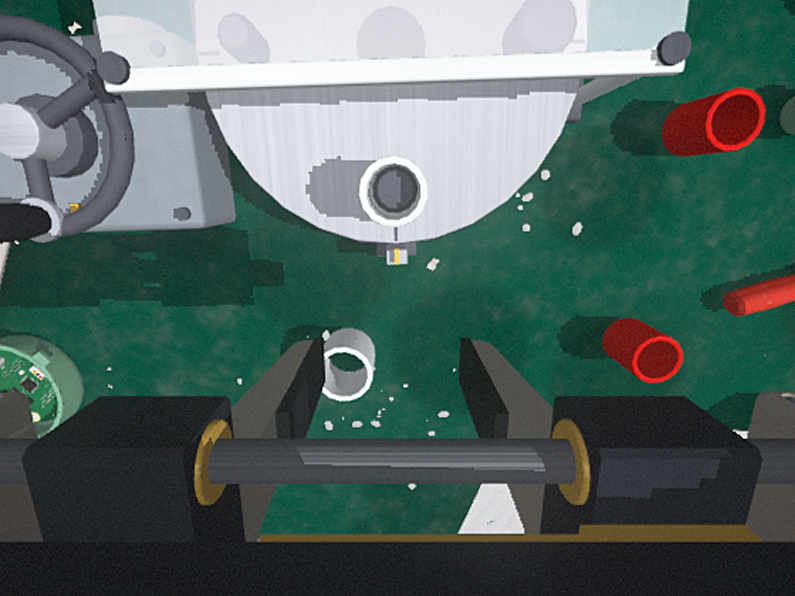

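Sleeve 2 is on its spigot at (393,190), with its top at 93.9 mm, so it is fully down. Now back to the knob for two more turns.

Emit:
{"name": "apply_moves", "arguments": {"series": [{"travel": [10, -35, -19], "twist": -7}, {"travel": [20, -70, -19], "twist": -14}, {"travel": [30, -105, -19], "twist": -21}, {"travel": [40, -140, -19], "twist": -28}, {"travel": [50, -175, -19], "twist": -35}, {"travel": [55, -194, -19], "twist": -42}, {"travel": [55, -194, -19], "twist": -49}, {"travel": [55, -194, -19], "twist": -56}, {"travel": [55, -194, -19], "twist": -63}, {"travel": [55, -194, -19], "twist": -70}, {"travel": [55, -194, -19], "twist": -77}, {"travel": [55, -194, -19], "twist": -84}, {"travel": [55, -194, -19], "twist": -90}, {"travel": [55, -194, -19], "twist": -90}, {"travel": [55, -194, 10], "twist": -90}, {"travel": [55, -194, 35], "twist": -90}, {"travel": [55, -194, 50], "twist": -90}, {"travel": [55, -194, 55], "twist": -90}, {"travel": [55, -194, 55], "twist": -90}], "grip": 140, "squeeze": 15}}

```text
time: 17.35
ee_pos: [0.5234, -0.0939, 0.2846]
orientation: [-2.223, -2.216, 0.002]
contact_force: [0.4, -0.4, -0.8]
grip_width: 0.45
```

Emit:
{"name": "apply_moves", "arguments": {"series": [{"travel": [0, 0, 0], "twist": 0}, {"travel": [0, 0, 0], "twist": 0}, {"travel": [0, 0, 0], "twist": 0}, {"travel": [0, 0, 0], "twist": 0}, {"travel": [0, 0, 0], "twist": 0}, {"travel": [0, 0, 0], "twist": 0}, {"travel": [0, 0, 0], "twist": 0}], "grip": 255}}

```text
time: 17.93
ee_pos: [0.5236, -0.0945, 0.2874]
orientation: [2.222, 2.219, 0.0]
contact_force: [-3.7, -0.5, 6.7]
grip_width: 0.204
```

```bash
python3 - <<'E'
import numpy as np
a0=-178.4;t0=np.radians(a0);r=43.8
for sh in(-.5,0):
  for i in range(1,21):
    t=np.radians(a0-18*i);print(f'{{"travel": [{r*(np.sin(t)-np.sin(t0)):.1f}, {r*(np.cos(t)-np.cos(t0))+sh:.1f}, 0], "twist": 0}}',end=", ")
  print("\n")
E
```

```text
{"travel": [13.6, 1.3, 0], "twist": 0}, {"travel": [26.0, 7.1, 0], "twist": 0}, {"travel": [35.9, 16.6, 0], "twist": 0}, {"travel": [42.5, 28.6, 0], "twist": 0}, {"travel": [45.0, 42.1, 0], "twist": 0}, {"travel": [43.2, 55.6, 0], "twist": 0}, {"travel": [37.4, 68.0, 0], "twist": 0}, {"travel": [27.9, 78.0, 0], "twist": 0}, {"travel": [15.9, 84.5, 0], "twist": 0}, {"travel": [2.4, 87.1, 0], "twist": 0}, {"travel": [-11.1, 85.3, 0], "twist": 0}, {"travel": [-23.5, 79.4, 0], "twist": 0}, {"travel": [-33.5, 70.0, 0], "twist": 0}, {"travel": [-40.0, 58.0, 0], "twist": 0}, {"travel": [-42.6, 44.5, 0], "twist": 0}, {"travel": [-40.8, 30.9, 0], "twist": 0}, {"travel": [-34.9, 18.5, 0], "twist": 0}, {"travel": [-25.5, 8.6, 0], "twist": 0}, {"travel": [-13.5, 2.0, 0], "twist": 0}, {"travel": [-0.0, -0.5, 0], "twist": 0}, 

{"travel": [13.6, 1.8, 0], "twist": 0}, {"travel": [26.0, 7.6, 0], "twist": 0}, {"travel": [35.9, 17.1, 0], "twist": 0}, {"travel": [42.5, 29.1, 0], "twist": 0}, {"travel": [45.0, 42.6, 0], "twist": 0}, {"travel": [43.2, 56.1, 0], "twist": 0}, {"travel": [37.4, 68.5, 0], "twist": 0}, {"travel": [27.9, 78.5, 0], "twist": 0}, {"travel": [15.9, 85.0, 0], "twist": 0}, {"travel": [2.4, 87.6, 0], "twist": 0}, {"travel": [-11.1, 85.8, 0], "twist": 0}, {"travel": [-23.5, 79.9, 0], "twist": 0}, {"travel": [-33.5, 70.5, 0], "twist": 0}, {"travel": [-40.0, 58.5, 0], "twist": 0}, {"travel": [-42.6, 45.0, 0], "twist": 0}, {"travel": [-40.8, 31.4, 0], "twist": 0}, {"travel": [-34.9, 19.0, 0], "twist": 0}, {"travel": [-25.5, 9.1, 0], "twist": 0}, {"travel": [-13.5, 2.5, 0], "twist": 0}, {"travel": [-0.0, 0.0, 0], "twist": 0},
```

Emit:
{"name": "apply_moves", "arguments": {"series": [{"travel": [13.6, 1.3, 0], "twist": 0}, {"travel": [26.0, 7.1, 0], "twist": 0}, {"travel": [35.9, 16.6, 0], "twist": 0}, {"travel": [42.5, 28.6, 0], "twist": 0}, {"travel": [45.0, 42.1, 0], "twist": 0}, {"travel": [43.2, 55.6, 0], "twist": 0}, {"travel": [37.4, 68.0, 0], "twist": 0}, {"travel": [27.9, 78.0, 0], "twist": 0}, {"travel": [15.9, 84.5, 0], "twist": 0}, {"travel": [2.4, 87.1, 0], "twist": 0}, {"travel": [-11.1, 85.3, 0], "twist": 0}, {"travel": [-23.5, 79.4, 0], "twist": 0}, {"travel": [-33.5, 70.0, 0], "twist": 0}, {"travel": [-40.0, 58.0, 0], "twist": 0}, {"travel": [-42.6, 44.5, 0], "twist": 0}, {"travel": [-40.8, 30.9, 0], "twist": 0}, {"travel": [-34.9, 18.5, 0], "twist": 0}, {"travel": [-25.5, 8.6, 0], "twist": 0}, {"travel": [-13.5, 2.0, 0], "twist": 0}, {"travel": [0.0, -0.5, 0], "twist": 0}]}}

```text
time: 19.6
ee_pos: [0.5231, -0.0949, 0.2875]
orientation: [2.222, 2.216, 0.001]
contact_force: [5.8, -2.1, 2.0]
grip_width: 0.2
```

Emit:
{"name": "apply_moves", "arguments": {"series": [{"travel": [13.6, 1.8, 0], "twist": 0}, {"travel": [26.0, 7.6, 0], "twist": 0}, {"travel": [35.9, 17.1, 0], "twist": 0}, {"travel": [42.5, 29.1, 0], "twist": 0}, {"travel": [45.0, 42.6, 0], "twist": 0}, {"travel": [43.2, 56.1, 0], "twist": 0}, {"travel": [37.4, 68.5, 0], "twist": 0}, {"travel": [27.9, 78.5, 0], "twist": 0}, {"travel": [15.9, 85.0, 0], "twist": 0}, {"travel": [2.4, 87.6, 0], "twist": 0}, {"travel": [-11.1, 85.8, 0], "twist": 0}, {"travel": [-23.5, 79.9, 0], "twist": 0}, {"travel": [-33.5, 70.5, 0], "twist": 0}, {"travel": [-40.0, 58.5, 0], "twist": 0}, {"travel": [-42.6, 45.0, 0], "twist": 0}, {"travel": [-40.8, 31.4, 0], "twist": 0}, {"travel": [-34.9, 19.0, 0], "twist": 0}, {"travel": [-25.5, 9.1, 0], "twist": 0}, {"travel": [-13.5, 2.5, 0], "twist": 0}, {"travel": [0.0, 0.0, 0], "twist": 0}]}}

```text
time: 21.27
ee_pos: [0.5232, -0.0947, 0.2875]
orientation: [2.222, 2.216, 0.0]
contact_force: [5.3, -1.7, 3.0]
grip_width: 0.201
```

```bash
python3 - <<'E'
from loc import *
s=sense();print(s["ee_pos"],s["contact_force"],s["time"])
p,M=cam("top");C=cloud(p,M);z=C[...,2];X=C[...,0];Y=C[...,1]
t=C[(z>.074)&(z<.09)&(X<.585)&(X>.5)&(Y<-.24)&(Y>-.35)]
print(len(t),np.round(t.min(0),4),np.round(t.max(0),4))
print("s3",ring(C,(.411,-.2512),.06));
to(.41,-.252,.36,0)
E
```

```text
[ 0.52317678 -0.09467059  0.2874764 ] [ 5.2836093  -1.70882356  3.03381211] 21.2667
137 [ 0.5257 -0.3029  0.0748] [ 0.5553 -0.2737  0.0896]
s3 (array([ 0.4114, -0.2508,  0.0193,  0.0174,  0.021 ]), 78, array([0.0393, 0.0395]), np.float64(0.0452))
to [-159.8 -112.8  -72.9] twist 89.9 yaw now 89.9 tilt [ 0.003  0.    -1.   ]
```

Emit:
{"name": "apply_moves", "arguments": {"series": [{"travel": [0, 0, 0], "twist": 0}, {"travel": [0, 0, 0], "twist": 0}, {"travel": [0, 0, 0], "twist": 0}, {"travel": [0, 0, -35], "twist": 0}, {"travel": [0, 0, -73], "twist": 0}, {"travel": [-30, -20, -73], "twist": 7}, {"travel": [-60, -40, -73], "twist": 14}, {"travel": [-90, -60, -73], "twist": 21}, {"travel": [-120, -80, -73], "twist": 28}, {"travel": [-150, -100, -73], "twist": 35}, {"travel": [-160, -113, -73], "twist": 42}, {"travel": [-160, -113, -73], "twist": 49}, {"travel": [-160, -113, -73], "twist": 56}, {"travel": [-160, -113, -73], "twist": 63}, {"travel": [-160, -113, -73], "twist": 70}, {"travel": [-160, -113, -73], "twist": 77}, {"travel": [-160, -113, -73], "twist": 84}, {"travel": [-160, -113, -73], "twist": 90}, {"travel": [-160, -113, -73], "twist": 90}, {"travel": [-160, -113, -73], "twist": 90}], "grip": 140}}

```text
time: 22.98
ee_pos: [0.4096, -0.2543, 0.3587]
orientation: [-3.141, -0.002, 0.001]
contact_force: [0.9, -0.1, 0.1]
grip_width: 0.449
```

```bash
python3 - <<'E'
from loc import *
p,M=cam("wrist");s=sense();C=cloud(p,M);print(s["ee_pos"],s["time"])
r=ring(C,(.41,-.252),.05);print(r)
to(r[0][0],r[0][1]+.002,.201,0)
E
```

```text
[ 0.40963785 -0.25421808  0.35881139] 23.0333
(array([ 0.41  , -0.2513,  0.0192,  0.0174,  0.0211]), 497, array([0.0418, 0.0417]), np.float64(0.0439))
to [  0.5  -4.8 157.8] twist 0.1 yaw now 0.1 tilt [-0.001  0.001 -1.   ]
```

Emit:
{"name": "apply_moves", "arguments": {"series": [{"travel": [0.5, -4, 0], "twist": 0}, {"travel": [0.5, -4, 40], "twist": 0}, {"travel": [0.5, -4, 80], "twist": 0}, {"travel": [0.5, -4, 110], "twist": 0}, {"travel": [0.5, -4, 130], "twist": 0}, {"travel": [0.5, -4, 145], "twist": 0}, {"travel": [0.5, -4, 155], "twist": 0}, {"travel": [0.5, -4, 158], "twist": 0}, {"travel": [0.5, -4, 158], "twist": 0}], "grip": 78, "squeeze": 20}}

```text
time: 23.78
ee_pos: [0.4102, -0.2499, 0.2009]
orientation: [-3.141, 0.001, 0.001]
contact_force: [-0.1, 0.3, 0.6]
grip_width: 0.692
```

Emit:
{"name": "apply_moves", "arguments": {"series": [{"travel": [0, 0, 0], "twist": 0}, {"travel": [0, 0, 0], "twist": 0}, {"travel": [0, 0, 0], "twist": 0}, {"travel": [0, 0, 0], "twist": 0}, {"travel": [0, 0, 0], "twist": 0}, {"travel": [0, 0, 0], "twist": 0}], "grip": 255}}

```text
time: 24.28
ee_pos: [0.4107, -0.2506, 0.2022]
orientation: [3.14, -0.002, 0.002]
contact_force: [-1.5, -0.1, 6.6]
grip_width: 0.46
```

```bash
python3 - <<'E'
from loc import *
to(.4702,-.2888,.32,0)
E
```

```text
to [  59.8   38.3 -117.6] twist -0.1 yaw now -0.1 tilt [ 0.001 -0.001 -1.   ]
```

Emit:
{"name": "apply_moves", "arguments": {"series": [{"travel": [0, 0, -30], "twist": 0}, {"travel": [0, 0, -65], "twist": 0}, {"travel": [0, 0, -100], "twist": 0}, {"travel": [20, 10, -119], "twist": 0}, {"travel": [45, 30, -119], "twist": 0}, {"travel": [60, 38, -119], "twist": 0}, {"travel": [60, 38, -119], "twist": 0}, {"travel": [60, 38, -119], "twist": 0}, {"travel": [60, 38, -119], "twist": 0}]}}

```text
time: 25.03
ee_pos: [0.4694, -0.2874, 0.3191]
orientation: [-3.14, 0.002, 0.003]
contact_force: [0.3, -1.1, -1.9]
grip_width: 0.458
```

```bash
python3 - <<'E'
from loc import *
p,M,C=place((.539,-.2885),.0185)
save(p,"w7.png",sc=1.42)
to(.538,-.2885,.275,0)
E
```

```text
25.0833 [ 0.46926568 -0.28740132  0.31922495] 0.4590875908007333
spigot mid [ 0.5387 -0.2881  0.0813] [0.0312 0.0308 0.0066] 1463 mean [ 0.5391 -0.2884  0.0816]
sleeve (array([ 0.4691, -0.2865,  0.0198,  0.0172,  0.0318]), 2557, array([0.04  , 0.0674]), np.float64(0.1607))
to [68.8  1.1 44.1] twist -0.1 yaw now -0.1 tilt [-0.002  0.002 -1.   ]
```

View pics/w7.png

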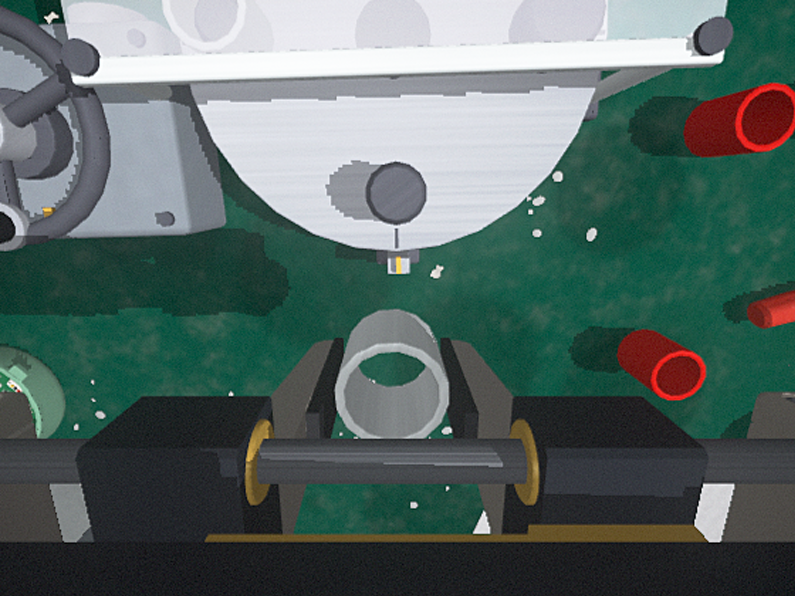

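Sleeve 3 in hand at (392,390), spigot 3 at (397,192), and the seated sleeve 2 shows under the guard at (205,15). Same approach again.

Emit:
{"name": "apply_moves", "arguments": {"series": [{"travel": [35, 1, 0], "twist": 0}, {"travel": [69, 1.2, 0], "twist": 0}, {"travel": [69, 1.2, 0], "twist": 0}, {"travel": [69, 1.2, 15], "twist": 0}, {"travel": [69, 1.2, 28], "twist": 0}, {"travel": [69, 1.2, 34], "twist": 0}, {"travel": [69, 1.2, 37], "twist": 0}, {"travel": [69, 1.2, 40], "twist": 0}, {"travel": [69, 1.2, 43], "twist": 0}, {"travel": [69, 1.2, 45], "twist": 0}, {"travel": [69, 1.2, 45], "twist": 0}]}}

```text
time: 26.0
ee_pos: [0.539, -0.2895, 0.275]
orientation: [-3.141, 0.003, 0.0]
contact_force: [0.1, 0.0, -1.0]
grip_width: 0.459
```

Emit:
{"name": "apply_moves", "arguments": {"series": [{"travel": [0, 0, 5], "twist": 0}, {"travel": [0, 0, 10], "twist": 0}, {"travel": [0, 0, 15], "twist": 0}, {"travel": [0, 0, 19], "twist": 0}, {"travel": [0, 0, 22], "twist": 0}, {"travel": [0, 0, 23.5], "twist": 0}, {"travel": [0, 0, 23.5], "twist": 0}]}}

```text
time: 26.58
ee_pos: [0.5392, -0.2895, 0.2522]
orientation: [-3.141, 0.002, 0.001]
contact_force: [-2.4, 1.8, 5.0]
grip_width: 0.46
```

Emit:
{"name": "apply_moves", "arguments": {"series": [{"travel": [0, 0, 0], "twist": 0}, {"travel": [0, 0, 0], "twist": 0}, {"travel": [0, 0, 0], "twist": 0}, {"travel": [0, 0, 0], "twist": 0}, {"travel": [0, 0, -30], "twist": 0}, {"travel": [0, 0, -65], "twist": 0}, {"travel": [-35, 0, -90], "twist": 0}, {"travel": [-70, 0, -90], "twist": 0}, {"travel": [-70, 0, -90], "twist": 0}, {"travel": [-70, 0, -90], "twist": 0}], "grip": 78}}

```text
time: 27.42
ee_pos: [0.468, -0.2893, 0.3416]
orientation: [-3.141, 0.005, 0.0]
contact_force: [-0.4, 0.3, -0.2]
grip_width: 0.691
```

```bash
python3 - <<'E'
from loc import *
p,M=cam("wrist");C=cloud(p,M);s=sense();print(s["time"],s["ee_pos"],s["grip_width"])
print(ring(C,(.539,-.289),.03,.094,.006),"spigot",ring(C,(.539,-.289),.019,.082,.004))
to(.5234,-.0945,.36,90)
b,B=cam("top");save(b,"t3.png",box=[150,100,240,180],sc=3.3)
E
```

```text
27.4667 [ 0.46896436 -0.28944558  0.34174613] 0.6947847925187732
(array([ 0.5375, -0.2886,  0.0191,  0.0173,  0.0209]), 919, array([0.042 , 0.0418]), np.float64(0.0939)) spigot (array([ 0.5388, -0.2884,  0.0112,  0.0035,  0.0167]), 1298, array([0.0345, 0.0346]), np.float64(0.0818))
to [  54.  -195.1  -18.3] twist -90.1 yaw now -0.1 tilt [ 0.001 -0.    -1.   ]
```

View pics/t3.png

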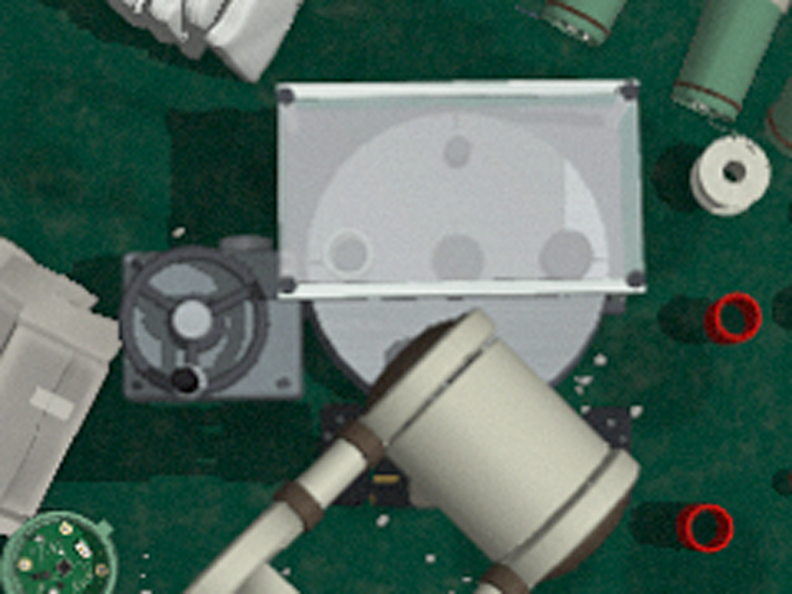

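Sleeve 3's top is at 93.9 mm, so it is seated. Sleeve 2 shows seated under the guard at (347,250), and the knob (187,380) is on the -x side. No further sleeve is in view, so four more turns remain.

Emit:
{"name": "apply_moves", "arguments": {"series": [{"travel": [10, -35, -19], "twist": -7}, {"travel": [20, -70, -19], "twist": -14}, {"travel": [30, -105, -19], "twist": -21}, {"travel": [40, -140, -19], "twist": -28}, {"travel": [50, -175, -19], "twist": -35}, {"travel": [54, -195, -19], "twist": -42}, {"travel": [54, -195, -19], "twist": -49}, {"travel": [54, -195, -19], "twist": -56}, {"travel": [54, -195, -19], "twist": -63}, {"travel": [54, -195, -19], "twist": -70}, {"travel": [54, -195, -19], "twist": -77}, {"travel": [54, -195, -19], "twist": -84}, {"travel": [54, -195, -19], "twist": -90}, {"travel": [54, -195, -19], "twist": -90}, {"travel": [54, -195, 10], "twist": -90}, {"travel": [54, -195, 35], "twist": -90}, {"travel": [54, -195, 50], "twist": -90}, {"travel": [54, -195, 55], "twist": -90}, {"travel": [54, -195, 55], "twist": -90}], "grip": 140, "squeeze": 15}}

```text
time: 29.1
ee_pos: [0.5234, -0.0941, 0.2852]
orientation: [-2.223, -2.216, 0.002]
contact_force: [-0.4, 1.0, -0.2]
grip_width: 0.45
```

Emit:
{"name": "apply_moves", "arguments": {"series": [{"travel": [0, 0, 0], "twist": 0}, {"travel": [0, 0, 0], "twist": 0}, {"travel": [0, 0, 0], "twist": 0}, {"travel": [0, 0, 0], "twist": 0}, {"travel": [0, 0, 0], "twist": 0}, {"travel": [0, 0, 0], "twist": 0}, {"travel": [0, 0, 0], "twist": 0}], "grip": 255}}

```text
time: 29.68
ee_pos: [0.5237, -0.0947, 0.2879]
orientation: [2.222, 2.219, 0.0]
contact_force: [-3.6, -0.4, 6.1]
grip_width: 0.198
```

Same situation as before, so I use the same circle.

Emit:
{"name": "apply_moves", "arguments": {"series": [{"travel": [13.6, 1.3, 0], "twist": 0}, {"travel": [26.0, 7.1, 0], "twist": 0}, {"travel": [35.9, 16.6, 0], "twist": 0}, {"travel": [42.5, 28.6, 0], "twist": 0}, {"travel": [45.0, 42.1, 0], "twist": 0}, {"travel": [43.2, 55.6, 0], "twist": 0}, {"travel": [37.4, 68.0, 0], "twist": 0}, {"travel": [27.9, 78.0, 0], "twist": 0}, {"travel": [15.9, 84.5, 0], "twist": 0}, {"travel": [2.4, 87.1, 0], "twist": 0}, {"travel": [-11.1, 85.3, 0], "twist": 0}, {"travel": [-23.5, 79.4, 0], "twist": 0}, {"travel": [-33.5, 70.0, 0], "twist": 0}, {"travel": [-40.0, 58.0, 0], "twist": 0}, {"travel": [-42.6, 44.5, 0], "twist": 0}, {"travel": [-40.8, 30.9, 0], "twist": 0}, {"travel": [-34.9, 18.5, 0], "twist": 0}, {"travel": [-25.5, 8.6, 0], "twist": 0}, {"travel": [-13.5, 2.0, 0], "twist": 0}, {"travel": [0.0, -0.5, 0], "twist": 0}]}}

```text
time: 31.35
ee_pos: [0.523, -0.0953, 0.288]
orientation: [2.222, 2.215, 0.001]
contact_force: [7.5, -2.7, 0.9]
grip_width: 0.2
```

Emit:
{"name": "apply_moves", "arguments": {"series": [{"travel": [13.6, 1.8, 0], "twist": 0}, {"travel": [26.0, 7.6, 0], "twist": 0}, {"travel": [35.9, 17.1, 0], "twist": 0}, {"travel": [42.5, 29.1, 0], "twist": 0}, {"travel": [45.0, 42.6, 0], "twist": 0}, {"travel": [43.2, 56.1, 0], "twist": 0}, {"travel": [37.4, 68.5, 0], "twist": 0}, {"travel": [27.9, 78.5, 0], "twist": 0}, {"travel": [15.9, 85.0, 0], "twist": 0}, {"travel": [2.4, 87.6, 0], "twist": 0}, {"travel": [-11.1, 85.8, 0], "twist": 0}, {"travel": [-23.5, 79.9, 0], "twist": 0}, {"travel": [-33.5, 70.5, 0], "twist": 0}, {"travel": [-40.0, 58.5, 0], "twist": 0}, {"travel": [-42.6, 45.0, 0], "twist": 0}, {"travel": [-40.8, 31.4, 0], "twist": 0}, {"travel": [-34.9, 19.0, 0], "twist": 0}, {"travel": [-25.5, 9.1, 0], "twist": 0}, {"travel": [-13.5, 2.5, 0], "twist": 0}, {"travel": [0.0, 0.0, 0], "twist": 0}]}}

```text
time: 33.02
ee_pos: [0.523, -0.0949, 0.288]
orientation: [2.222, 2.216, 0.001]
contact_force: [6.2, -1.4, 1.0]
grip_width: 0.197
```

Emit:
{"name": "apply_moves", "arguments": {"series": [{"travel": [13.6, 1.8, 0], "twist": 0}, {"travel": [26.0, 7.6, 0], "twist": 0}, {"travel": [35.9, 17.1, 0], "twist": 0}, {"travel": [42.5, 29.1, 0], "twist": 0}, {"travel": [45.0, 42.6, 0], "twist": 0}, {"travel": [43.2, 56.1, 0], "twist": 0}, {"travel": [37.4, 68.5, 0], "twist": 0}, {"travel": [27.9, 78.5, 0], "twist": 0}, {"travel": [15.9, 85.0, 0], "twist": 0}, {"travel": [2.4, 87.6, 0], "twist": 0}, {"travel": [-11.1, 85.8, 0], "twist": 0}, {"travel": [-23.5, 79.9, 0], "twist": 0}, {"travel": [-33.5, 70.5, 0], "twist": 0}, {"travel": [-40.0, 58.5, 0], "twist": 0}, {"travel": [-42.6, 45.0, 0], "twist": 0}, {"travel": [-40.8, 31.4, 0], "twist": 0}, {"travel": [-34.9, 19.0, 0], "twist": 0}, {"travel": [-25.5, 9.1, 0], "twist": 0}, {"travel": [-13.5, 2.5, 0], "twist": 0}, {"travel": [0.0, 0.0, 0], "twist": 0}]}}

```text
time: 34.68
ee_pos: [0.5231, -0.0948, 0.288]
orientation: [2.222, 2.216, 0.001]
contact_force: [6.7, -1.9, 1.3]
grip_width: 0.198
```

Emit:
{"name": "apply_moves", "arguments": {"series": [{"travel": [13.6, 1.8, 0], "twist": 0}, {"travel": [26.0, 7.6, 0], "twist": 0}, {"travel": [35.9, 17.1, 0], "twist": 0}, {"travel": [42.5, 29.1, 0], "twist": 0}, {"travel": [45.0, 42.6, 0], "twist": 0}, {"travel": [43.2, 56.1, 0], "twist": 0}, {"travel": [37.4, 68.5, 0], "twist": 0}, {"travel": [27.9, 78.5, 0], "twist": 0}, {"travel": [15.9, 85.0, 0], "twist": 0}, {"travel": [2.4, 87.6, 0], "twist": 0}, {"travel": [-11.1, 85.8, 0], "twist": 0}, {"travel": [-23.5, 79.9, 0], "twist": 0}, {"travel": [-33.5, 70.5, 0], "twist": 0}, {"travel": [-40.0, 58.5, 0], "twist": 0}, {"travel": [-42.6, 45.0, 0], "twist": 0}, {"travel": [-40.8, 31.4, 0], "twist": 0}, {"travel": [-34.9, 19.0, 0], "twist": 0}, {"travel": [-25.5, 9.1, 0], "twist": 0}, {"travel": [-13.5, 2.5, 0], "twist": 0}, {"travel": [0.0, 0.0, 0], "twist": 0}]}}

```text
time: 36.35
ee_pos: [0.523, -0.0949, 0.288]
orientation: [2.222, 2.216, 0.001]
contact_force: [6.6, -2.2, 0.8]
grip_width: 0.198
```

Emit:
{"name": "apply_moves", "arguments": {"series": [{"travel": [0, 0, 0], "twist": 0}, {"travel": [0, 0, 0], "twist": 0}, {"travel": [0, 0, 0], "twist": 0}]}}

```text
time: 36.6
ee_pos: [0.5235, -0.094, 0.2879]
orientation: [2.222, 2.22, 0.002]
contact_force: [-1.1, 1.8, 8.9]
grip_width: 0.199
```

Now I release the knob, lift, move back out of the way and check.

Emit:
{"name": "apply_moves", "arguments": {"series": [{"travel": [0, 0, 0], "twist": 0}, {"travel": [0, 0, 0], "twist": 0}, {"travel": [0, 0, 0], "twist": 0}, {"travel": [0, 0, 0], "twist": 0}, {"travel": [0, 0, -35], "twist": 0}, {"travel": [0, 0, -74], "twist": 0}, {"travel": [-30, -20, -90], "twist": 7}, {"travel": [-60, -40, -110], "twist": 14}, {"travel": [-90, -60, -130], "twist": 21}, {"travel": [-120, -80, -140], "twist": 28}, {"travel": [-150, -100, -140], "twist": 35}, {"travel": [-180, -110, -140], "twist": 42}, {"travel": [-195, -110, -140], "twist": 49}, {"travel": [-195, -110, -140], "twist": 56}, {"travel": [-195, -110, -140], "twist": 63}, {"travel": [-195, -110, -140], "twist": 70}, {"travel": [-195, -110, -140], "twist": 77}, {"travel": [-195, -110, -140], "twist": 84}, {"travel": [-195, -110, -140], "twist": 90}, {"travel": [-195, -110, -140], "twist": 90}], "grip": 140}}

```text
time: 38.27
ee_pos: [0.4126, -0.2893, 0.4263]
orientation: [-3.141, 0.007, 0.001]
contact_force: [-0.7, 0.4, -0.4]
grip_width: 0.452
```

```bash
python3 - <<'E'
from loc import *
s=sense();print(s["time"],s["ee_pos"],s["contact_force"])
p,M=cam("wrist");b,B=cam("top")
save(p,"w8.png",sc=1.42)
C=cloud(b,B);z=C[...,2];X=C[...,0];Y=C[...,1]
t=C[(z>.074)&(z<.09)&(X<.585)&(X>.5)&(Y<-.24)&(Y>-.35)]
print("thin",len(t),np.round(t.min(0),4),np.round(t.max(0),4)) if len(t) else 0
k=C[(z>.115)&(z<.135)&(np.hypot(X-.527,Y+.095)<.03)];print("knob top",k.mean(0),len(k)) if len(k) else 0
im=np.hstack([p["color"][:210,:],b["color"][100:310,120:400]])[:,:,::-1]
cv2.imwrite("pics/f.png",cv2.resize(im,(800,200)))
save(b,"t4.png",box=[150,100,240,180],sc=3.3)
E
```

```text
38.2667 [ 0.4125896  -0.28931767  0.42628947] [-0.66493743  0.3518297  -0.35075573]
thin 52 [ 0.5311 -0.2956  0.0745] [ 0.5504 -0.2786  0.0892]
knob top [ 0.52492022 -0.09268202  0.12490699] 54
```

View pics/w8.png

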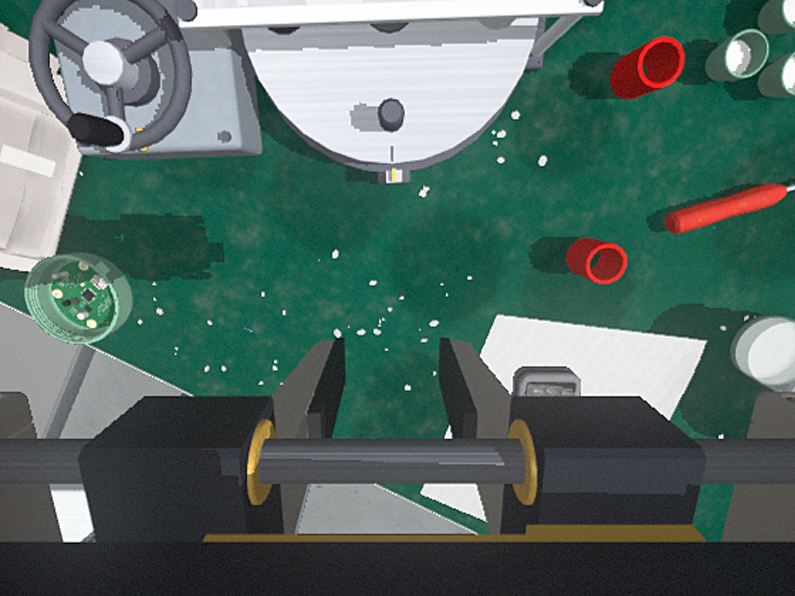

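View pics/t4.png

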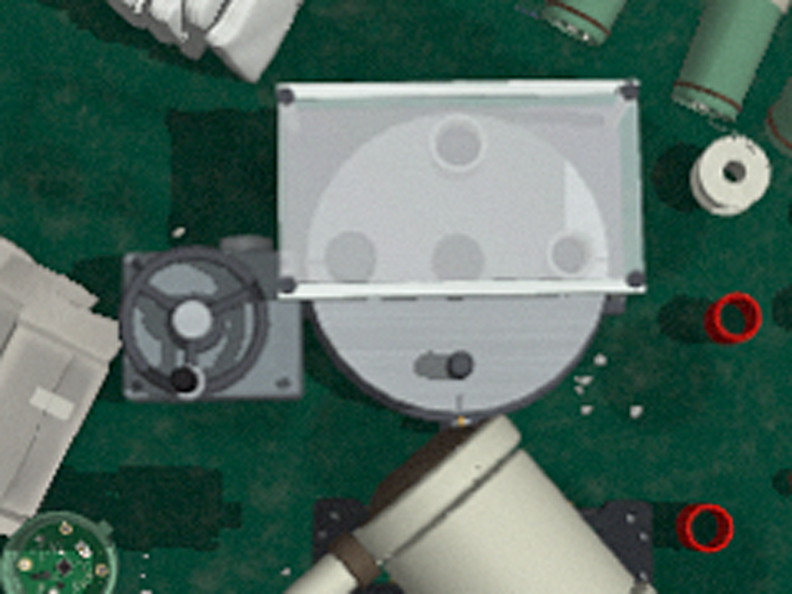

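The thinnest spigot (458,365) is back at the pointer and the knob is on the -x side. Both sleeves show round their pins under the guard at (458,143) and (572,253). The robot is clear, so I hand in.

```bash
python3 -c "
from cell import *
print(job_done())"
```

```text
the job is handed in; nothing more can be done
None
```

I loaded both sleeves that were on the bench, turned the table exactly once round, and handed the job in at about 38 s. No verdict was reported.

- **Sleeves present:** Only sleeves 2 and 3 were there, identified by measured outside diameters of about 37 and 43 mm. Spigots 1 and 4 were turned past empty, and the red tubes were left alone.
- **Turning:** I turned the wheel about half a turn to bring spigot 1 to the pointer. Two turns followed to load sleeve 2, two more to load sleeve 3, then four more. That makes eight full turns from the first zero.
- **Seating:** After loading, both sleeve tops measured 93.9 mm (94 mm is fully down). Each looked 1.3 to 1.6 mm off its spigot's axis, within the 4.5 mm allowed.
- **Final pictures:** The thinnest spigot stands at the pointer and the knob is on the robot's side over the brass mark. Both sleeves look seated under the guard, but I only checked that by eye, without measuring their heights again. The board cap looks untouched, and the robot was clear of everything.
- **Disagreements:** The cameras differed from each other by 2–4 mm, which I corrected for with the wrist views and the knob grasp. No check failed.

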